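# Turn the leather-faced box lids

## Robot

A 6-joint arm with a two-finger parallel gripper is mounted at the origin on the work surface. World frame = base frame: x ahead of the robot, y to its left, z up, the work surface at z = 0. Lengths are in m, angles in rad, forces in N, time in s.
With the tool pointing down it reaches from about 0.3 to 0.875 m from the base axis. Payload 6.4 kg.
Tool frame: the origin (TCP) lies between the finger pads; the fingertips stand tip_extent ahead of it and the grasp point (between the pads) lies 5 mm behind it (tip_extent is the distance from the TCP to the fingertips, in m); z points along the fingers, y is the direction in which the jaws open and shut (so a half turn about z gives the same grasp; the last joint's range is limited). The gripper opens to 85 mm and grips with 20 to 120 N. Pads are 22 mm wide; open, the fingers measure 114 mm over their backs; the gripper's body (76 mm by 85 mm) begins 54 mm behind the grasp point. The pads swing forward as they close: fully open they stand 13 mm farther back than shut.
Start: joints at [-1.525, 0.181, 1.607, -0, 1.354, -0.206], TCP at [0.143, -0.557, 0.245] pointing down, gripper open.
Joint ranges: [-2.99, 2.99], [-0.89, 2.07], [0.3, 2.58], [-1.14, 4.28], [0, 2.63], [-3.12, 3.12]. Speed limits (rad/s): [2.57, 2.57, 3.01, 3.14, 3.14, 3.14].

## Interface

Orientations are given as a unit quaternion [w, x, y, z].
In Python, from bench import * gives the robot as it stands.
- The arm moves only by the shell command python3 -m jog 'ROWS'. ROWS is JSON, a list of rows, each a list of 3 entries, a list of its own where there are three numbers: the shift along the tool's x, y, z in mm, then the turn, a rotation vector about the tool's x, y, z in rad, then the opening, from 0 (shut) to 1 (fully open). A call has 1 to 20 rows; each row is the pose to reach, as a shift and turn from the pose measured when the call began, along the tool's axes at that moment; what a row does not reach only later rows make up. A row lasts 1/12 s, in which the tool goes at most 41.7 mm and 7.16 degrees, less where a joint would pass 70% of its speed; a pose out of reach is approached as far as the arm can. A call with a gripper value outside its range is refused whole. The fingers move at their own pace and stop on an object; the grip force is fixed at half the most. Time passes only in rows, so rows that repeat a pose let the fingers close. It gives the time, the measured TCP pose, the force and the opening at its end, in the units of the state.
- get_obs(): the state, without advancing time (a new reading comes with each control period).
- camera(name): name is "side" or "top"; returns (picture, depth): 384x512x3 uint8, red, green, blue; 384x512 float32, m along the optical axis (not along the pixel's ray), 0 where there is no reading.
- get_calibration(name): a dict with "fx", "fy", "cx", "cy" (pixels), "k1" (the pictures are not rectified: a ray, as slopes to the right and down, at radius r is drawn at 1 + k1 r^2 times it, then the intrinsics apply), "world_from_camera" (4x4, takes a point from camera to world coordinates). Camera axes: x right, y down, z forward; pixel columns grow to the right and rows downward; lengths in m; the calibration is good to about 2 mm. A picture is of the moment at which its call begins. get_calibration takes no time and is no camera call.
- hand_in(): hands the job in, once; it reports no verdict.
The state is a dict: "time_s": time; "q": joint angles; "dq": joint speeds; "joint_efforts": joint torques, N m; "eef_pos": TCP position; "eef_rot": TCP orientation; "wrist_force": force on the tool from outside, world axes, zero at the start; "torque": the same for the moment, N m; "opening": opening from 0.0 (shut) to 1.0 (fully open).
Only numpy, scipy, OpenCV 4.12 (cv2) and the standard library are available. Lean on these libraries where they do the work, as an engineer would, in place of code of your own. Each camera call takes 0.05 s, during which the arm holds its last target.

## Task

First clear the mallet and the hand roller off the mat into the tool tray. Then tip every lid up against the fence so that they all stand there on edge together, finger lip on top, let go of. When all are standing, lay each one down flat on the mat with its leather face up, leaving the thread spool and the wax block where they are.

Things in the scene. Friction and masses are not known exactly. Their poses are not given: they have to be found in the camera images.
- board: fixed board: green mat with an aluminium fence bar along its near edge (parallel to its y). Origin on the table; mat top at z = +6 mm, from x = -115 to +165 mm and y = -220 to +220 mm. The fence's upright face is at x = -115 mm looking to +x; fence 20 mm thick, top at z = +72 mm (66 mm above the mat)
- lid_a_mid (a point): centre of a stiff 0.2 kg lid, 110 x 110 x 20 mm; may be absent. Own +z face plywood, own -z face blue-grey leather. The 12 mm leather layer stops 12 mm short of the own +x edge, where the 8 mm plywood overhangs as a finger lip; other edges square. Starts leather down on the mat, lip away from the fence, plain edge 5 to 55 mm off it, turned up to 0.2 rad
- lid_b_mid (a point): centre of a stiff 0.2 kg lid, 110 x 110 x 20 mm; may be absent. Own +z face plywood, own -z face dark red leather. The 12 mm leather layer stops 12 mm short of the own +x edge, where the 8 mm plywood overhangs as a finger lip; other edges square. Starts leather down on the mat, lip away from the fence, plain edge 5 to 55 mm off it, turned up to 0.2 rad
- lid_c_mid (a point): centre of a stiff 0.2 kg lid, 110 x 110 x 20 mm; may be absent. Own +z face plywood, own -z face tan leather. The 12 mm leather layer stops 12 mm short of the own +x edge, where the 8 mm plywood overhangs as a finger lip; other edges square. Starts leather down on the mat, lip away from the fence, plain edge 5 to 55 mm off it, turned up to 0.2 rad
- mallet_grip (a point): grip point half-way up the handle of a mallet, 0.3 kg, 160 mm long along its own x, lying on the mat: handle 22 mm wide (own y), 20 mm high, its middle 22.5 mm above what it lies on; pale head 45 x 60 x 45 mm centred 50 mm to own +x; handle end 90 mm to own -x
- roller_grip (a point): grip point half-way up the dark wooden handle of a hand roller, 0.2 kg, 153 mm long along its own x, lying on the mat: handle 24 mm wide (own y), 26 mm high, this point 15 mm above what it lies on; black roller 36 mm in diameter and 60 mm long (own y) centred 60 mm to own +x (it does not turn); handle end 75 mm to own -x
- tray: fixed low white tool tray, 260 (x) by 210 (y) by 20 mm, 4 mm walls and floor, open on top; origin under its centre on the table. It stands to the left or right of the board
- spool: orange thread spool, 52 mm across, 60 mm high, standing, a bystander (origin under its centre)
- wax: yellow wax block, 70 x 45 x 25 mm, a bystander (origin under its centre)

How it is judged:
By the outcome, as a careful person would: the job done as asked, in the order asked, and still so for the second after the job is handed in, with the robot touching nothing.
Of lid_a, lid_b, lid_c only 2 to 3 are there at a start; the rules pass over those that are not, and their reading is None.
At some moment in a run one of lid_a, lid_b, lid_c may be knocked a few centimetres aside while the robot is not near it.
Once in a run the grip may slacken for a moment while it holds something.
It also fails if it takes over 210 s, if anything falls off the work surface, if the arm or the gripper's body presses on something with over 40 N, if the wrist force passes 120 N, or if a joint passes its speed limit or range.

## Working session

There is one attempt and no reset: what is moved stays moved. The work goes in short steps, Python scripts to look and compute and a shell command to move; the robot and the scene stay as the last step left them, time stands still between calls to the robot, and variables do not carry over. Pictures are saved under pics/ and viewed, and the job is handed in when it is done.

```bash
ls; mkdir -p pics
python3 - <<'E'
from bench import *
import cv2
o=get_obs();print(o)
for n in ("top","side"):
    p,d=camera(n);cv2.imwrite(f"pics/{n}0.png",p[:,:,::-1]);print(n,get_calibration(n))
E
```

```text
pics
{'time_s': 0.0, 'q': array([-1.52524765e+00,  1.81542852e-01,  1.60801926e+00, -1.68909314e-05,
        1.35376578e+00, -2.06295655e-01]), 'dq': array([3.46094255e-06, 9.87091543e-05, 2.23755962e-03, 9.59043462e-04,
       3.29754218e-04, 2.09903451e-04]), 'joint_efforts': array([ 2.91503568e-05, -4.44864142e+01, -3.51340842e+01, -2.43587328e-04,
        9.02597472e-03,  2.89404852e-05]), 'eef_pos': array([ 0.14327453, -0.55632183,  0.24437766]), 'eef_rot': array([-8.65479392e-04,  9.92081672e-01,  1.25591417e-01,  6.14393024e-05]), 'wrist_force': array([-0.9546592 ,  0.36067432, -0.67313009]), 'torque': array([ 0.00391772,  0.03008349, -0.03954481]), 'opening': 1.0020467598432743}
top {'fx': 484.56775921440106, 'fy': 484.56775921440106, 'cx': 250.44019939134355, 'cy': 194.21952995129266, 'k1': 0.013131847797901731, 'world_from_camera': array([[-0.00732563, -0.99937627,  0.03454581,  0.46179489],
       [-0.99995232,  0.00754418,  0.00620008, -0.00353881],
       [-0.00645683, -0.03449874, -0.99938388,  1.40674349],
       [ 0.        ,  0.        ,  0.        ,  1.        ]])}
side {'fx': 461.29701818590723, 'fy': 461.29701818590723, 'cx': 251.62542782467108, 'cy': 191.10126613148654, 'k1': -0.10059019265097548, 'world_from_camera': array([[-0.99597632, -0.06243262,  0.06429111,  0.4380802 ],
       [-0.08705409,  0.50367976, -0.85949304,  1.05356453],
       [ 0.02127827, -0.86163152, -0.50708812,  0.67922687],
       [ 0.        ,  0.        ,  0.        ,  1.        ]])}
```

View pics/top0.png

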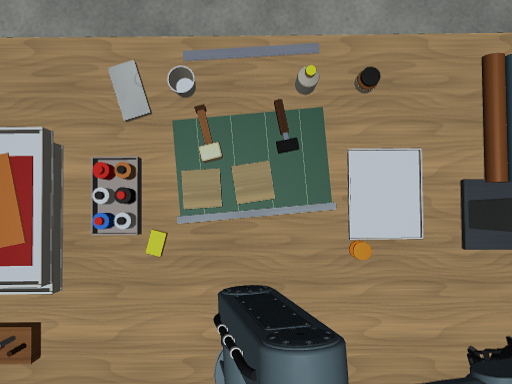

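View pics/side0.png

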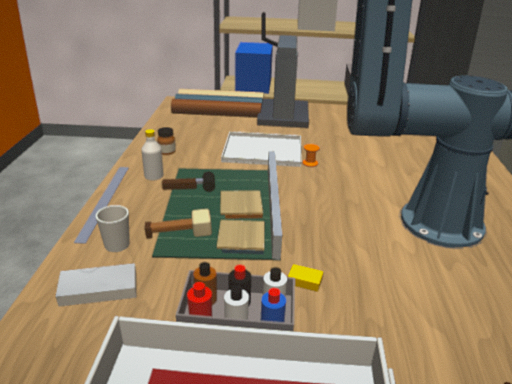

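```bash
cat > h.py <<'E'
from bench import *
import cv2, numpy as np
from scipy.spatial.transform import Rotation as R
def rays(n,uv):
    c=get_calibration(n);K=np.array([[c['fx'],0,c['cx']],[0,c['fy'],c['cy']],[0,0,1.]])
    p=cv2.undistortPoints(np.array(uv,float).reshape(-1,1,2),K,np.array([c['k1'],0,0,0.])).reshape(-1,2)
    T=c['world_from_camera'];return T[:3,3],np.c_[p,np.ones(len(p))]@T[:3,:3].T
def plane(n,uv,z):
    o,d=rays(n,uv);return o+d*((z-o[2])/d[:,2])[:,None]
def proj(n,X):
    c=get_calibration(n);T=np.linalg.inv(c['world_from_camera']);K=np.array([[c['fx'],0,c['cx']],[0,c['fy'],c['cy']],[0,0,1.]])
    return cv2.projectPoints(np.array(X,float).reshape(-1,3),cv2.Rodrigues(T[:3,:3])[0],T[:3,3],K,np.array([c['k1'],0,0,0.]))[0].reshape(-1,2)
def cloud(n,d):
    v,u=np.nonzero(d>0);o,r=rays(n,np.c_[u,v]);X=np.zeros(d.shape+(3,));X[v,u]=o+r*d[v,u][:,None];return X
def rot():
    q=get_obs()['eef_rot'];return R.from_quat(q[[1,2,3,0]])
def go(p,yaw=None,tilt=0,Rt=None):
    """shift(mm), rotvec in tool axes, to reach TCP p with tool down; yaw=world angle of jaw(y) axis"""
    o=get_obs();r=rot()
    s=r.inv().apply(np.array(p)-o['eef_pos'])*1000
    if Rt is None and yaw is not None:
        best=None
        for y in (yaw,yaw+np.pi):
            yy=np.array([np.cos(y),np.sin(y),0]);zz=np.array([0,0,-1.]);xx=np.cross(yy,zz)
            C=R.from_matrix(np.c_[xx,yy,zz])
            v=(r.inv()*C).as_rotvec()
            if best is None or np.linalg.norm(v)<np.linalg.norm(best): best=v
    elif Rt is not None: best=(r.inv()*Rt).as_rotvec()
    else: best=np.zeros(3)
    print('shift',s.round(1),'rot',best.round(3),'q6',o['q'][5].round(2))
def big(n,f,box,s=3,X=None):
    p,d=camera(n);u0,v0,u1,v1=box
    q=cv2.resize(p[v0:v1,u0:u1,::-1],None,fx=s,fy=s,interpolation=cv2.INTER_CUBIC);cv2.imwrite(f,q);return p,d
E
python3 - <<'E'
from h import *
p,d=big("top","pics/t1.png",(165,90,345,230),4)
p2,d2=big("side","pics/s1.png",(140,140,320,270),4)
hsv=cv2.cvtColor(p,cv2.COLOR_RGB2HSV)
for (u,v) in [(180,130),(160,140),(200,190),(250,185),(210,152),(287,145),(204,120),(281,115),(385,190),(250,213),(360,250),(157,243)]: print((u,v),p[v,u],hsv[v,u])
E
```

```text
(180, 130) [62 92 78] [76 83 92]
(160, 140) [148 122  87] [ 17 105 148]
(200, 190) [139 125  91] [ 21  88 139]
(250, 185) [143 130  94] [ 22  87 143]
(210, 152) [182 190 168] [ 41  30 190]
(287, 145) [19 21 22] [100  35  22]
(204, 120) [116  78  48] [ 13 149 116]
(281, 115) [58 37 25] [ 11 145  58]
(385, 190) [182 190 197] [104  19 197]
(250, 213) [126 135 143] [104  30 143]
(360, 250) [181 125  41] [ 18 197 181]
(157, 243) [182 189  56] [ 32 179 189]
```

View pics/t1.png

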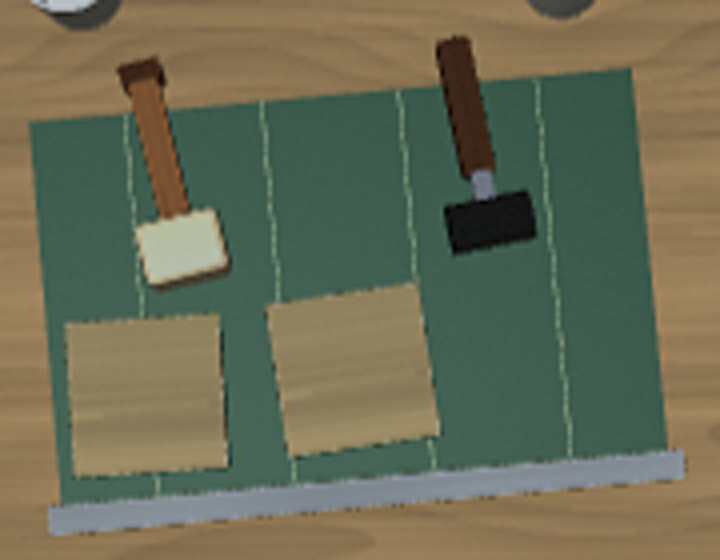

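View pics/s1.png

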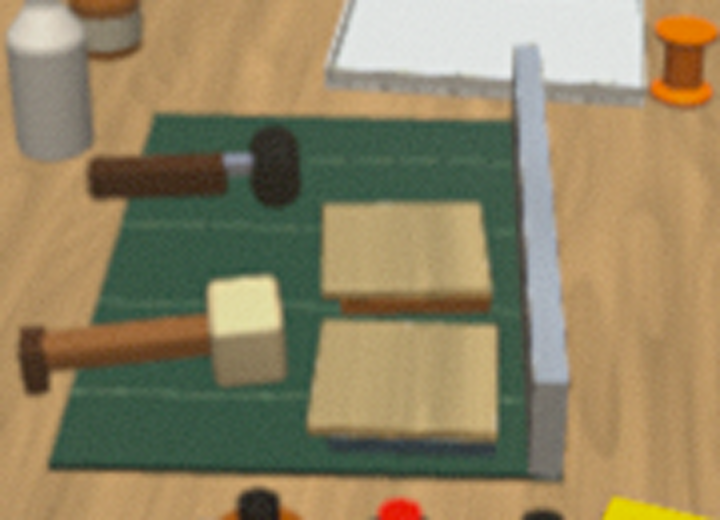

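```bash
cat > m.py <<'E'
from h import *
def zoom(pts): return np.array(pts,float)/4+np.array([165,90])-0.375
def board():
    # mat far corners + fence top corners -> frame
    far=plane("top",zoom([(31,121),(631,68)]),.006)
    ff=plane("top",zoom([(49,508),(683,452)]),.072) # upright-face top edge ends (-115,+-220)
    P=np.r_[far,ff][:,:2];B=np.array([[165,220],[165,-220],[-115,220],[-115,-220]])/1000
    Pc,Bc=P.mean(0),B.mean(0);H=(B-Bc).T@(P-Pc);a=np.arctan2(H[0,1]-H[1,0],H[0,0]+H[1,1])
    Rm=np.array([[np.cos(a),-np.sin(a)],[np.sin(a),np.cos(a)]]);t=Pc-Rm@Bc
    return a,t,((Rm@B.T).T+t-P)*1000
E
python3 - <<'E'
from m import *
a,t,e=board();print(a,t,e.round(1))
Rm=np.array([[np.cos(a),-np.sin(a)],[np.sin(a),np.cos(a)]])
p,d=camera("top");hsv=cv2.cvtColor(p,cv2.COLOR_RGB2HSV)
C=cloud("top",d)
def blob(m,z,name,n=1):
    m=m.astype(np.uint8);k,l,s,c=cv2.connectedComponentsWithStats(m)
    for i in sorted(range(1,k),key=lambda i:-s[i,4])[:n]:
        ys,xs=np.nonzero(l==i);r=cv2.minAreaRect(np.c_[xs,ys].astype(np.float32))
        b=plane("top",cv2.boxPoints(r),z);cc=b.mean(0)[:2]
        print(name,s[i,4],'c',cc.round(4),'boardc',((Rm.T@(cc-t))*1000).round(1),'edges',[(round(np.linalg.norm(b[j+1]-b[j])*1000),round(np.degrees(np.arctan2(*(b[j+1]-b[j])[[1,0]])),1)) for j in (0,1)],'z',np.median(C[l==i][:,2]).round(4))
roi=np.zeros(p.shape[:2],bool);roi[95:225,170:340]=1
h,s,v=hsv[...,0],hsv[...,1],hsv[...,2]
# plywood by height
Z=C[...,2]
blob(roi&(h>17)&(h<25)&(s>60)&(v>110)&(np.arange(384)[:,None]>158)&(np.arange(384)[:,None]<208),.026,'lid',3)
blob(roi&(s<70)&(v>140)&(np.arange(384)[:,None]<165)&(np.arange(512)[None]<230),.051,'mhead')
mh=(h<16)&(s>120)&(v>50)&(np.arange(384)[:,None]<150)&(np.arange(384)[:,None]>100)
blob(mh&(np.arange(512)[None]>190)&(np.arange(512)[None]<225),.0385,'mhandle')
roi[:]=0;roi[95:160,270:305]=1
blob(roi&(v<45),.03,'rblack')
blob(roi&(h<20)&(s>100)&(v<80),.034,'rhandle')
roi[:]=0;roi[140:250,340:430]=1
blob(roi&(s<40)&(v>120),.02,'tray')
roi[:]=0;roi[235:265,340:380]=1
blob(roi&(s>150)&(v>120),.06,'spool')
roi[:]=0;roi[225:260,140:175]=1
blob(roi&(s>150)&(v>120)&(h>25),.025,'wax')
E
```

```text
0.08070849300549053 [ 0.58068197 -0.00101607] [[-0.9  0.9]
 [-0.4 -1.3]
 [ 0.6  1.2]
 [ 0.8 -0.9]]
lid 1431 c [ 0.5438 -0.0021] boardc [-36.8   1.9] edges [(108, np.float64(-81.7)), (108, np.float64(-171.8))] z 0.0261
lid 1424 c [0.5269 0.1453] boardc [-41.8 150.2] edges [(109, np.float64(-86.9)), (108, np.float64(-176.7))] z 0.0261
lid 138 c [ 0.5726 -0.2337] boardc [ -26.8 -231.3] edges [(28, np.float64(-90.5)), (71, np.float64(179.2))] z 0.0001
mhead 283 c [0.6301 0.1198] boardc [ 59.  116.5] edges [(58, np.float64(-76.4)), (40, np.float64(-166.3))] z 0.0517
mhandle 304 c [0.7097 0.1385] boardc [139.8 128.7] edges [(28, np.float64(-78.8)), (112, np.float64(-168.7))] z 0.0351
rblack 257 c [ 0.6492 -0.1007] boardc [  60.2 -104.9] edges [(62, np.float64(-78.5)), (34, np.float64(-168.8))] z 0.0388
rhandle 279 c [ 0.7323 -0.0827] boardc [144.5 -93.7] edges [(24, np.float64(-77.9)), (97, np.float64(-168.1))] z 0.0314
tray 6582 c [ 0.51   -0.3799] boardc [-101. -372.] edges [(212, np.float64(-88.9)), (261, np.float64(-179.6))] z 0.0042
spool 347 c [ 0.3524 -0.2971] boardc [-251.4 -276.7] edges [(51, np.float64(-27.3)), (61, np.float64(-117.0))] z 0.059
wax 372 c [0.3732 0.2764] boardc [-184.4  293.3] edges [(69, np.float64(-15.0)), (43, np.float64(-105.3))] z 0.0255
```

Run:
```python
import bench
print(dir(bench)); print(getattr(bench,'tip_extent',None), getattr(bench,'TIP_EXTENT',None))
from h import *
print(rot().as_matrix().round(3), get_obs()['time_s'])
go([0.7079,-0.0882,0.16],np.radians(102))
```

```text
['MotionError', '__builtins__', '__cached__', '__doc__', '__file__', '__loader__', '__name__', '__package__', '__spec__', 'camera', 'get_calibration', 'get_obs', 'hand_in', 'tip_extent']
0.014 None
[[ 0.968  0.249 -0.   ]
 [ 0.249 -0.968  0.001]
 [ 0.    -0.001 -1.   ]] 0.25
shift [ 663.6 -312.9   85.2] rot [-0.001 -0.     0.042] q6 -0.21
```

```bash
python3 -m jog '[[[664,-313,85],[0,0,0.042],1],[[664,-313,85],[0,0,0.042],1],[[664,-313,85],[0,0,0.042],1],[[664,-313,85],[0,0,0.042],1],[[664,-313,85],[0,0,0.042],1],[[664,-313,85],[0,0,0.042],1],[[664,-313,85],[0,0,0.042],1],[[664,-313,85],[0,0,0.042],1],[[664,-313,85],[0,0,0.042],1],[[664,-313,85],[0,0,0.042],1],[[664,-313,85],[0,0,0.042],1],[[664,-313,85],[0,0,0.042],1],[[664,-313,85],[0,0,0.042],1],[[664,-313,85],[0,0,0.042],1],[[664,-313,85],[0,0,0.042],1],[[664,-313,85],[0,0,0.042],1],[[664,-313,85],[0,0,0.042],1],[[664,-313,85],[0,0,0.042],1],[[664,-313,85],[0,0,0.042],1],[[664,-313,85],[0,0,0.042],1]]'
python3 - <<'E'
from h import *
go([0.7079,-0.0882,0.023],np.radians(102))
E
```

```text
time_s: 1.92
eef_pos: [0.7087, -0.0862, 0.1589]
eef_rot: [-0.001, 0.994, 0.106, -0.001]
wrist_force: [-0.8, 0.0, 0.4]
opening: 1.004
shift [ -1.    2.  135.9] rot [-0.001  0.001  0.003] q6 1.07
```

```bash
python3 -m jog '[[[-1,2,60],[0,0,0],1],[[-1,2,100],[0,0,0],1],[[-1,2,130],[0,0,0],1],[[-1,2,136],[0,0,0],1],[[-1,2,136],[0,0,0],1],[[-1,2,136],[0,0,0],0],[[-1,2,136],[0,0,0],0],[[-1,2,136],[0,0,0],0],[[-1,2,136],[0,0,0],0],[[-1,2,136],[0,0,0],0],[[-1,2,136],[0,0,0],0],[[-1,2,136],[0,0,0],0],[[-1,2,136],[0,0,0],0],[[-1,2,136],[0,0,0],0],[[-1,2,136],[0,0,0],0]]'
python3 - <<'E'
from h import *
go([0.52,-0.43,0.16],np.radians(91))
E
```

```text
time_s: 3.17
eef_pos: [0.7094, -0.0886, 0.0253]
eef_rot: [0.0, 0.994, 0.106, 0.001]
wrist_force: [-1.5, -0.0, 5.6]
opening: 0.271
shift [-257.1  293.7 -135. ] rot [ 0.    -0.002  0.196] q6 1.07
```

```bash
python3 -m jog '[[[0,0,-25],[0,0,0],0],[[0,0,-60],[0,0,0],0],[[0,0,-75],[0,0,0],0],[[-30,35,-75],[0,0,0.05],0],[[-55,65,-75],[0,0,0.1],0],[[-80,95,-75],[0,0,0.15],0],[[-105,125,-75],[0,0,0.196],0],[[-130,150,-75],[0,0,0.196],0],[[-155,180,-75],[0,0,0.196],0],[[-180,210,-75],[0,0,0.196],0],[[-205,240,-75],[0,0,0.196],0],[[-230,265,-75],[0,0,0.196],0],[[-257,294,-75],[0,0,0.196],0],[[-257,294,-75],[0,0,0.196],0],[[-257,294,-75],[0,0,0.196],0]]'
python3 - <<'E'
from h import *
go([0.52,-0.43,0.023],np.radians(91))
big("top","pics/t2.png",(165,90,435,270),3)
big("side","pics/s2.png",(140,90,340,240),4)
E
```

```text
time_s: 4.42
eef_pos: [0.5187, -0.4327, 0.1]
eef_rot: [0.0, 1.0, 0.006, 0.001]
wrist_force: [0.8, 0.8, -2.1]
opening: 0.264
shift [ 1.2 -2.7 77. ] rot [ 0.001 -0.002 -0.005] q6 0.69
```

View pics/s2.png

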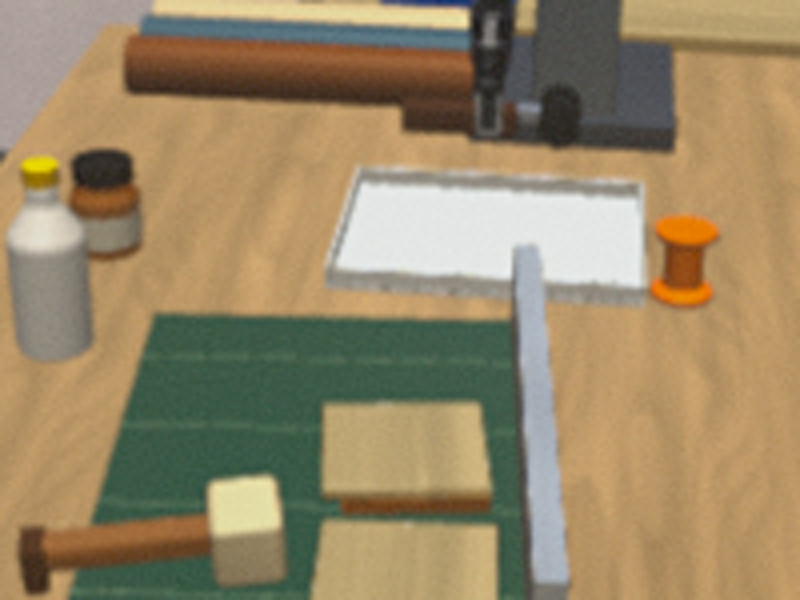

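```bash
python3 -m jog '[[[1,-3,35],[0,0,0],0],[[1,-3,60],[0,0,0],0],[[1,-3,72],[0,0,0],0],[[1,-3,75],[0,0,0],0],[[1,-3,75],[0,0,0],0],[[1,-3,75],[0,0,0],0.6],[[1,-3,75],[0,0,0],0.6],[[1,-3,75],[0,0,0],0.6],[[1,-3,75],[0,0,0],0.6],[[1,-3,75],[0,0,0],0.6],[[1,-3,50],[0,0,0],0.6],[[1,-3,20],[0,0,0],0.6],[[1,-3,-20],[0,0,0],0.6],[[1,-3,-60],[0,0,0],1],[[1,-3,-60],[0,0,0],1]]'
python3 - <<'E'
from h import *
go([0.6788,0.131,0.16],np.radians(103))
E
```

```text
time_s: 5.77
eef_pos: [0.5246, -0.431, 0.1705]
eef_rot: [0.006, 1.0, 0.008, 0.006]
wrist_force: [0.7, -1.2, 1.8]
opening: 0.865
shift [ 163.4 -559.4    6. ] rot [ 0.013 -0.011 -0.21 ] q6 0.69
```

```bash
python3 -m jog '[[[163,-559,6],[0,0,-0.21],1],[[163,-559,6],[0,0,-0.21],1],[[163,-559,6],[0,0,-0.21],1],[[163,-559,6],[0,0,-0.21],1],[[163,-559,6],[0,0,-0.21],1],[[163,-559,6],[0,0,-0.21],1],[[163,-559,6],[0,0,-0.21],1],[[163,-559,6],[0,0,-0.21],1],[[163,-559,6],[0,0,-0.21],1],[[163,-559,6],[0,0,-0.21],1],[[163,-559,6],[0,0,-0.21],1],[[163,-559,6],[0,0,-0.21],1],[[163,-559,6],[0,0,-0.21],1],[[163,-559,6],[0,0,-0.21],1],[[163,-559,6],[0,0,-0.21],1],[[163,-559,6],[0,0,-0.21],1],[[163,-559,6],[0,0,-0.21],1],[[163,-559,6],[0,0,-0.21],1]]'
python3 - <<'E'
from h import *
go([0.6798,0.131,0.0255],np.radians(103))
big("top","pics/t3.png",(165,90,435,270),3)
E
```

```text
time_s: 7.27
eef_pos: [0.6783, 0.1292, 0.1599]
eef_rot: [0.006, 0.994, 0.112, 0.005]
wrist_force: [0.0, -0.0, -0.2]
opening: 1.004
shift [  0.7  -3.3 134.4] rot [ 0.014 -0.009 -0.002] q6 1.37
```

View pics/t3.png

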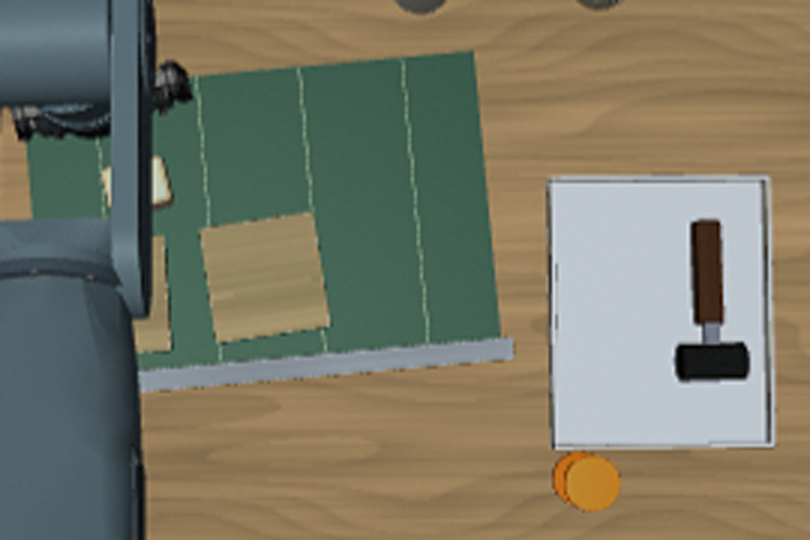

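```bash
python3 -m jog '[[[1,-3,40],[0.014,-0.009,0],1],[[1,-3,80],[0.014,-0.009,0],1],[[1,-3,115],[0.014,-0.009,0],1],[[1,-3,134],[0.014,-0.009,0],1],[[1,-3,134],[0.014,-0.009,0],1],[[1,-3,134],[0.014,-0.009,0],0],[[1,-3,134],[0.014,-0.009,0],0],[[1,-3,134],[0.014,-0.009,0],0],[[1,-3,134],[0.014,-0.009,0],0],[[1,-3,134],[0.014,-0.009,0],0],[[1,-3,134],[0.014,-0.009,0],0],[[1,-3,134],[0.014,-0.009,0],0],[[1,-3,134],[0.014,-0.009,0],0],[[1,-3,134],[0.014,-0.009,0],0]]'
python3 - <<'E'
from h import *
go([0.505,-0.325,0.11],np.radians(90))
E
```

```text
time_s: 8.48
eef_pos: [0.6816, 0.1304, 0.0281]
eef_rot: [0.0, 0.994, 0.112, 0.002]
wrist_force: [-0.1, -1.0, 6.8]
opening: 0.245
shift [-273.4  404.7  -82.3] rot [ 0.001 -0.003  0.225] q6 1.36
```

```bash
python3 -m jog '[[[0,0,-25],[0,0,0],0],[[0,0,-55],[0,0,0],0],[[0,0,-75],[0,0,0],0],[[-20,30,-82],[0,0,0.03],0],[[-40,60,-82],[0,0,0.06],0],[[-60,90,-82],[0,0,0.09],0],[[-80,118,-82],[0,0,0.12],0],[[-100,148,-82],[0,0,0.15],0],[[-120,178,-82],[0,0,0.18],0],[[-140,207,-82],[0,0,0.225],0],[[-160,237,-82],[0,0,0.225],0],[[-180,266,-82],[0,0,0.225],0],[[-200,296,-82],[0,0,0.225],0],[[-220,326,-82],[0,0,0.225],0],[[-240,355,-82],[0,0,0.225],0],[[-260,385,-82],[0,0,0.225],0],[[-273,405,-82],[0,0,0.225],0],[[-273,405,-82],[0,0,0.225],0],[[-273,405,-82],[0,0,0.225],0]]'
python3 - <<'E'
from h import *
go([0.505,-0.325,0.0262],np.radians(90))
big("side","pics/s4.png",(140,90,340,240),4)
E
```

```text
time_s: 10.07
eef_pos: [0.5046, -0.3262, 0.1094]
eef_rot: [-0.0, 1.0, -0.002, 0.001]
wrist_force: [-0.2, 0.6, -2.9]
opening: 0.244
shift [ 0.1 -1.1 83.2] rot [-0.    -0.003 -0.003] q6 0.8
```

View pics/s4.png

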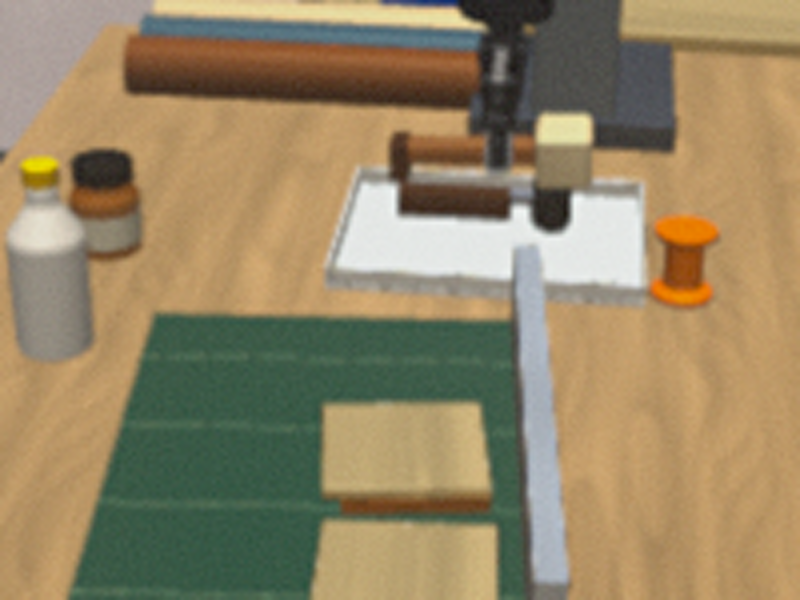

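```bash
python3 -m jog '[[[0,-1,35],[0,0,0],0],[[0,-1,65],[0,0,0],0],[[0,-1,78],[0,0,0],0],[[0,-1,83],[0,0,0],0],[[0,-1,83],[0,0,0],0],[[0,-1,83],[0,0,0],0.6],[[0,-1,83],[0,0,0],0.6],[[0,-1,83],[0,0,0],0.6],[[0,-1,83],[0,0,0],0.6],[[0,-1,83],[0,0,0],0.6],[[0,-1,50],[0,0,0],0.6],[[0,-1,20],[0,0,0],0.6],[[0,-1,-20],[0,0,0],0.6],[[0,-1,-60],[0,0,0],0.6],[[0,-1,-60],[0,0,0],0.6],[[0,-1,-60],[0,0,0],0.6]]'
python3 - <<'E'
from h import *
p,d=big("top","pics/t5.png",(145,90,435,270),2.7)
p,d=big("side","pics/s5.png",(140,90,340,290),3)
E
```

```text
time_s: 11.45
eef_pos: [0.5065, -0.3255, 0.173]
eef_rot: [0.002, 1.0, -0.001, 0.004]
wrist_force: [-0.3, 1.0, -0.9]
opening: 0.603
```

View pics/t5.png

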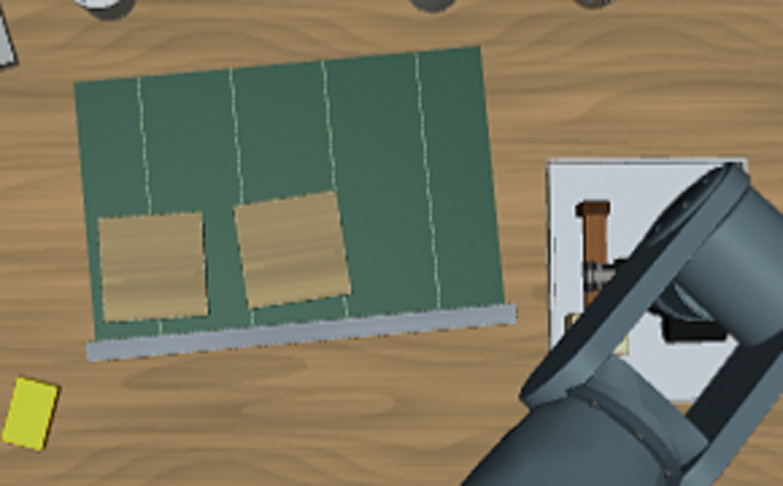

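View pics/s5.png

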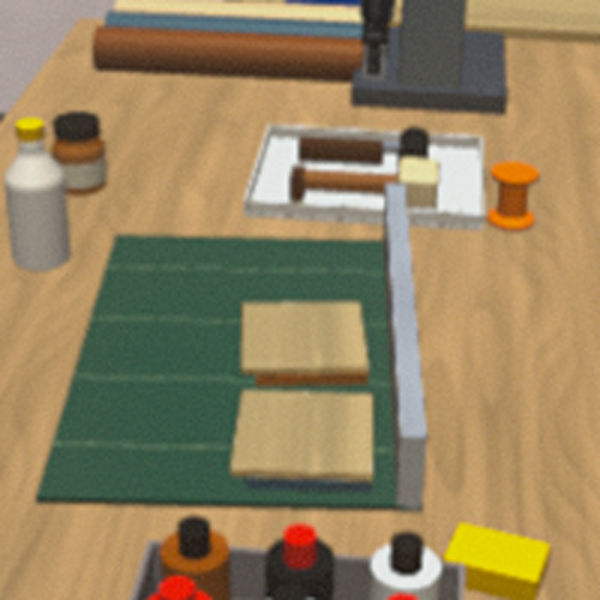

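```bash
cat >> h.py <<'E'
Z=np.array([0,0,1.])
def frame(th,be):
    """tool rot, lid own +x at yaw th, tool z = -cos be u - sin be Z, y=+u side down"""
    u=np.array([np.cos(th),np.sin(th),0]);x=np.cross(Z,u);be=np.radians(be)
    z=-np.cos(be)*u-np.sin(be)*Z;y=np.sin(be)*u-np.cos(be)*Z
    return R.from_matrix(np.c_[x,y,z]),u
E
python3 - <<'E'
from h import *
Rt,u=frame(.144,50)
E=np.array([.5438,-.0021,0])+.055*u
go(E+.04*u+.14*Z,Rt=Rt)
E
```

```text
shift [ 132.7 -335.3   29.5] rot [ 0.516 -0.599 -1.638] q6 0.8
```

```bash
python3 -m jog '[[[30,-60,0],[0.516,-0.599,-1.638],0.35],[[50,-120,0],[0.516,-0.599,-1.638],0.35],[[70,-170,0],[0.516,-0.599,-1.638],0.35],[[90,-220,0],[0.516,-0.599,-1.638],0.35],[[110,-270,0],[0.516,-0.599,-1.638],0.35],[[133,-335,0],[0.516,-0.599,-1.638],0.35],[[133,-335,30],[0.516,-0.599,-1.638],0.35],[[133,-335,30],[0.516,-0.599,-1.638],0.35],[[133,-335,30],[0.516,-0.599,-1.638],0.35],[[133,-335,30],[0.516,-0.599,-1.638],0.35],[[133,-335,30],[0.516,-0.599,-1.638],0.35],[[133,-335,30],[0.516,-0.599,-1.638],0.35],[[133,-335,30],[0.516,-0.599,-1.638],0.35],[[133,-335,30],[0.516,-0.599,-1.638],0.35],[[133,-335,30],[0.516,-0.599,-1.638],0.35],[[133,-335,30],[0.516,-0.599,-1.638],0.35],[[133,-335,30],[0.516,-0.599,-1.638],0.35]]'
python3 - <<'E'
from h import *
Rt,u=frame(.144,50)
E=np.array([.5438,-.0021,0])+.055*u
go(E+.04*u+.14*Z,Rt=Rt)
print(get_obs()['q'].round(2))
print(proj("side",[get_obs()['eef_pos']]))
p,d=big("side","pics/s6.png",(140,90,290,210),5)
E
```

```text
time_s: 12.97
eef_pos: [0.637, 0.0117, 0.1368]
eef_rot: [-0.225, 0.615, 0.71, -0.26]
wrist_force: [0.3, 0.4, 0.2]
opening: 0.349
shift [-0.3 -1.5 -2.9] rot [-0.004 -0.001 -0.001] q6 -0.25
[-0.09  0.92  0.91 -0.17  2.   -0.25]
[[205.30216545 163.92238428]]
```

View pics/s6.png

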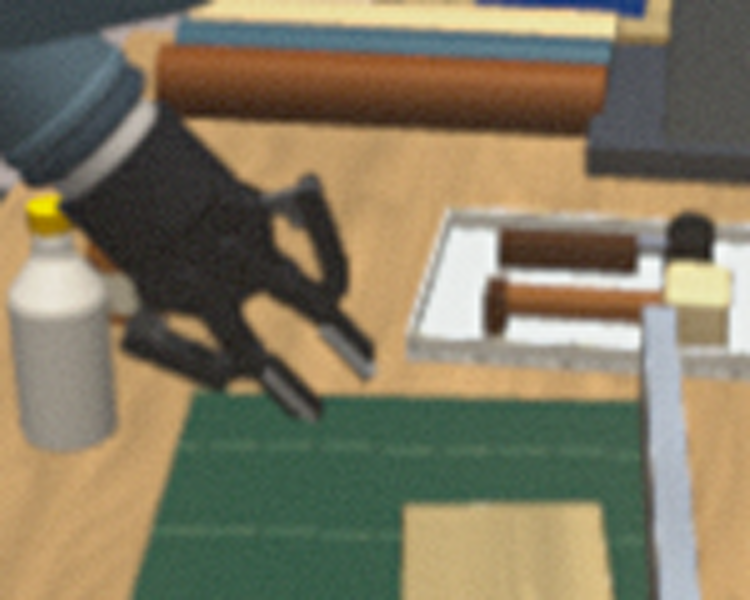

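Run:
```python
from h import *
o=get_obs();M=rot().as_matrix()
P0=o['eef_pos']+M[:,0]*.011*np.sign(M[1,0])
for n,z in (('low pad corner',(325,408)),('low back corner',(303,422)),('up pad',(362,378)),('up back',(375,365)),('low bulge',(215,388)),('knuckle',(125,345))):
    oo,d=rays("side",[np.array(z)/5+[140,90]-.4]);d=d[0];s=((P0-oo)@M[:,0])/(d@M[:,0]);X=oo+s*d-o['eef_pos']
    print(n,'tool y,z mm',(M.T@X*1000).round(1),'dz',(X[2]*1000).round(1))
```

```text
low pad corner tool y,z mm [11.  11.9 11.5] dz -16.4
low back corner tool y,z mm [11.  25.9 10.2] dz -24.5
up pad tool y,z mm [ 11.  -13.9  10.8] dz 0.7
up back tool y,z mm [ 11.  -23.9   9.6] dz 8.1
low bulge tool y,z mm [ 11.   46.6 -33.6] dz -4.4
knuckle tool y,z mm [ 11.   64.3 -80.9] dz 20.4
```

Run:
```python
from h import *
Rt,u=frame(.144,55)
E=np.array([.5438,-.0021,0])+.055*u
go(E+.002*u+.038*Z,Rt=Rt)
```

```text
shift [1.000e-01 3.560e+01 1.004e+02] rot [-0.089 -0.001 -0.001] q6 -0.25
```

```bash
python3 -m jog '[[[0,30,30],[-0.089,0,0],0.35],[[0,36,60],[-0.089,0,0],0.35],[[0,36,85],[-0.089,0,0],0.35],[[0,36,100],[-0.089,0,0],0.35],[[0,36,100],[-0.089,0,0],0.35],[[0,36,100],[-0.089,0,0],0.35]]'
python3 - <<'E'
from h import *
Rt,u=frame(.144,55)
E=np.array([.5438,-.0021,0])+.055*u
go(E+.002*u+.033*Z,Rt=Rt)
go(E-.006*u+.033*Z,Rt=Rt)
p,d=big("side","pics/s7.png",(150,150,290,250),5)
E
```

```text
time_s: 13.52
eef_pos: [0.6002, 0.0056, 0.0379]
eef_rot: [-0.198, 0.625, 0.72, -0.228]
wrist_force: [-0.8, -0.7, 0.3]
opening: 0.347
shift [0.5 2.9 4. ] rot [-0.001 -0.002 -0.003] q6 -0.23
shift [ 0.5 -3.6  8.6] rot [-0.001 -0.002 -0.003] q6 -0.23
```

View pics/s7.png

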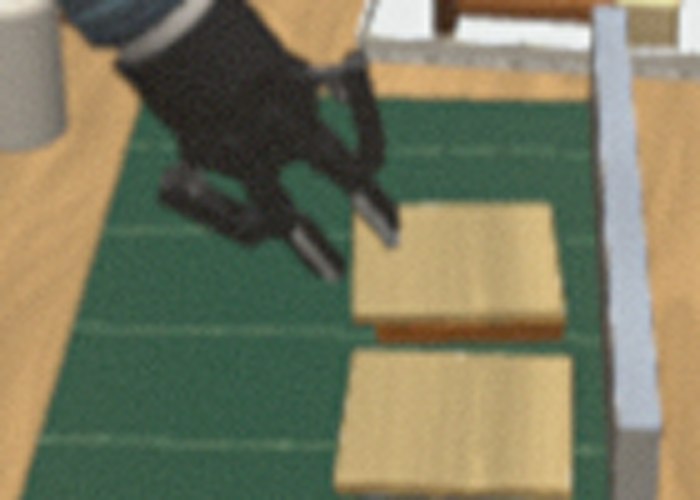

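```bash
python3 -m jog '[[[0,3,4],[0,0,0],0.35],[[0,3,4],[0,0,0],0.35],[[0,-1,7],[0,0,0],0.35],[[0,-5,10],[0,0,0],0.35],[[0,-5,10],[0,0,0],0.35],[[0,-5,10],[0,0,0],0.35]]'
python3 - <<'E'
from h import *
p,d=big("side","pics/s8.png",(150,150,290,250),5)
E
```

```text
time_s: 14.07
eef_pos: [0.5916, 0.0042, 0.0339]
eef_rot: [-0.197, 0.626, 0.72, -0.227]
wrist_force: [-0.5, -0.0, 0.2]
opening: 0.352
```

View pics/s8.png

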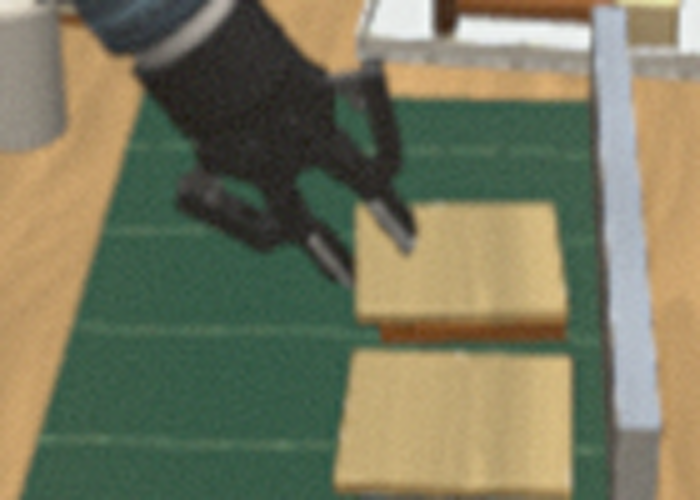

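```bash
python3 -m jog '[[[0,0,0],[0,0,0],0.2],[[0,0,0],[0,0,0],0.15],[[0,0,0],[0,0,0],0.12],[[0,0,0],[0,0,0],0.1],[[0,0,0],[0,0,0],0.05],[[0,0,0],[0,0,0],0.05]]'
python3 - <<'E'
from h import *
p,d=big("side","pics/s9.png",(150,150,290,250),5)
E
```

```text
time_s: 14.62
eef_pos: [0.5921, 0.0043, 0.0343]
eef_rot: [-0.196, 0.626, 0.72, -0.227]
wrist_force: [2.4, 0.3, 5.1]
opening: 0.162
```

View pics/s9.png

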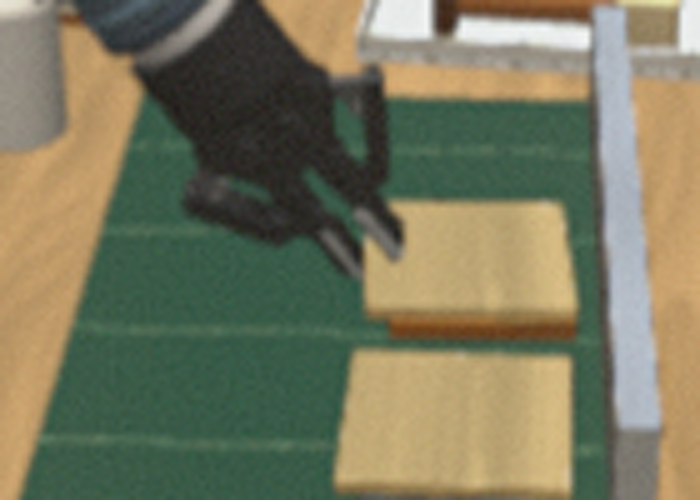

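```bash
python3 -m jog '[[[0,-3,-4],[0,0,0],0],[[0,-5,-8],[0,0,0],0],[[0,-9,-12],[0,0,0],0],[[0,-12,-16],[0,0,0],0],[[0,-12,-16],[0,0,0],0]]'
python3 - <<'E'
from h import *
p,d=big("side","pics/s10.png",(150,150,290,250),5)
E
```

```text
time_s: 15.08
eef_pos: [0.5911, 0.0041, 0.0551]
eef_rot: [-0.196, 0.626, 0.72, -0.227]
wrist_force: [-1.0, -0.0, 2.5]
opening: 0.101
```

View pics/s10.png

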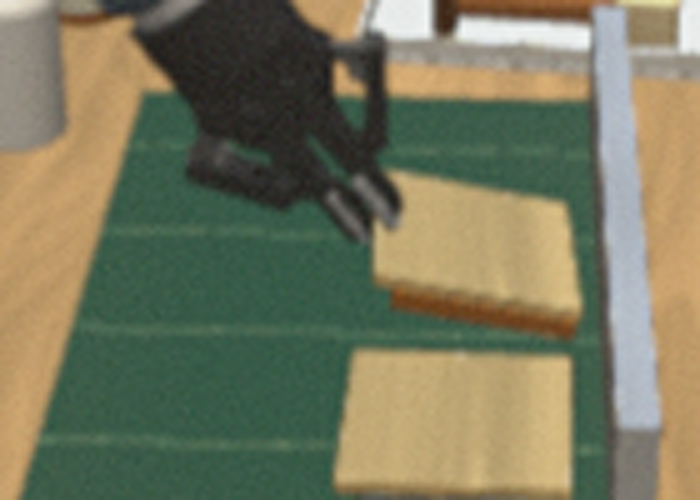

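```bash
python3 -m jog '[[[0,-6,-6],[0,0,0],0],[[0,-13,-11],[0,0,0],0],[[0,-21,-16],[0,0,0],0],[[0,-30,-21],[0,0,0],0],[[0,-39,-24],[0,0,0],0],[[0,-48,-27],[0,0,0],0],[[0,-48,-27],[0,0,0],0],[[0,-48,-27],[0,0,0],0]]'
python3 - <<'E'
from h import *
p,d=big("side","pics/s11.png",(150,150,290,250),5)
E
```

```text
time_s: 15.8
eef_pos: [0.5678, 0.0008, 0.1048]
eef_rot: [-0.196, 0.626, 0.72, -0.226]
wrist_force: [-0.3, -0.1, -3.0]
opening: 0.06
```

View pics/s11.png

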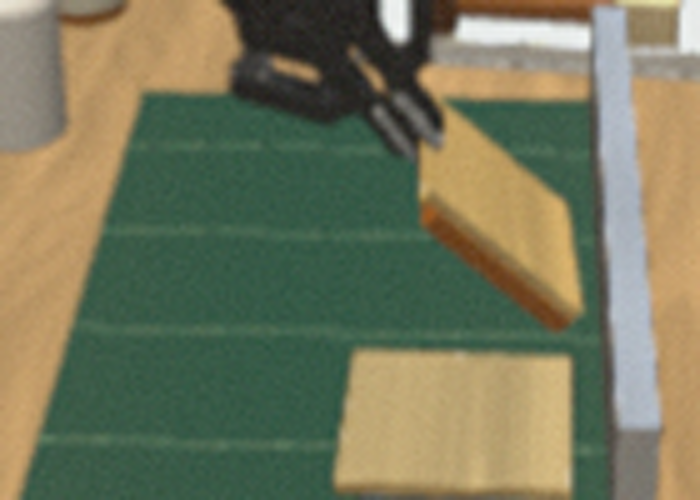

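```bash
python3 -m jog '[[[0,-8,-2],[0,0,0],0],[[0,-15,-3],[0,0,0],0],[[0,-22,-4],[0,0,0],0],[[0,-29,-4],[0,0,0],0],[[0,-29,-4],[0,0,0],0],[[0,-29,-4],[0,0,0],0]]'
python3 - <<'E'
from h import *
p,d=big("side","pics/s12.png",(150,130,290,250),5)
E
```

```text
time_s: 16.35
eef_pos: [0.5465, -0.0023, 0.1248]
eef_rot: [-0.195, 0.626, 0.72, -0.226]
wrist_force: [1.7, 0.0, -2.4]
opening: 0.06
```

View pics/s12.png

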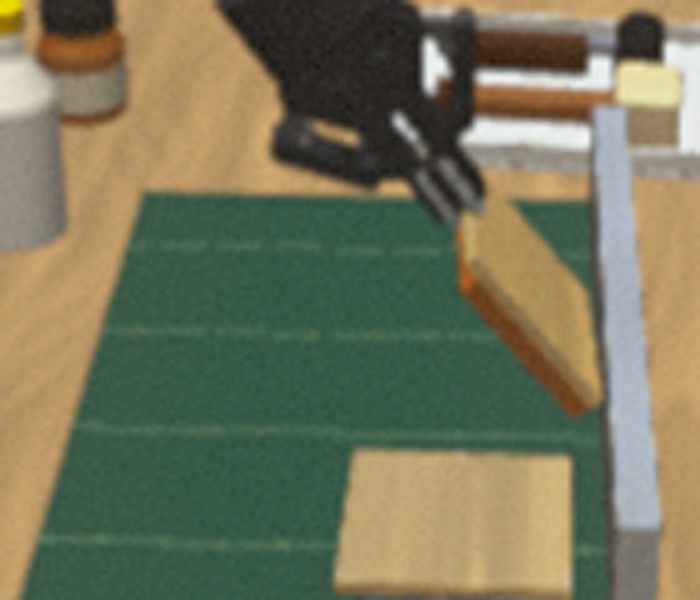

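```bash
cat >> h.py <<'E'
BA=.0807;BT=np.array([.5807,-.0010])
def b2w(x,y,z): 
    c,s=np.cos(BA),np.sin(BA);return np.array([BT[0]+c*x-s*y,BT[1]+s*x+c*y,z])
def w2b(p):
    c,s=np.cos(BA),np.sin(BA);d=np.array(p)[:2]-BT;return np.array([c*d[0]+s*d[1],-s*d[0]+c*d[1]])
E
python3 - <<'E'
from h import *
print(w2b(get_obs()['eef_pos']))
Rt,u=frame(BA,90)
go(b2w(-.085,.001,.15),Rt=Rt)
E
```

```text
[-0.03410729  0.00147844]
shift [  2.5 -56.3   8.1] rot [-0.607  0.019  0.057] q6 -0.25
```

```bash
python3 -m jog '[[[0,-10,-20],[0,0,0],0],[[0,-15,-20],[-0.1,0,0.01],0],[[1,-22,-12],[-0.2,0,0.02],0],[[1,-30,-8],[-0.3,0.01,0.03],0],[[1,-38,-4],[-0.4,0.01,0.04],0],[[2,-46,0],[-0.5,0.02,0.05],0],[[2,-56,8],[-0.607,0.019,0.057],0],[[2,-56,8],[-0.607,0.019,0.057],0],[[2,-56,8],[-0.607,0.019,0.057],0]]'
python3 - <<'E'
from h import *
p,d=big("side","pics/s13.png",(150,110,290,230),5)
Rt,u=frame(BA,90)
go(b2w(-.108,.001,.132),Rt=Rt)
p,d=big("top","pics/t13.png",(165,90,345,230),4)
E
```

```text
time_s: 17.15
eef_pos: [0.4931, -0.0069, 0.1492]
eef_rot: [-0.002, 0.678, 0.735, -0.001]
wrist_force: [0.9, -0.0, -2.5]
opening: 0.064
shift [  0.5 -22.7  18.2] rot [-0.001  0.    -0.   ] q6 -0.33
```

View pics/s13.png

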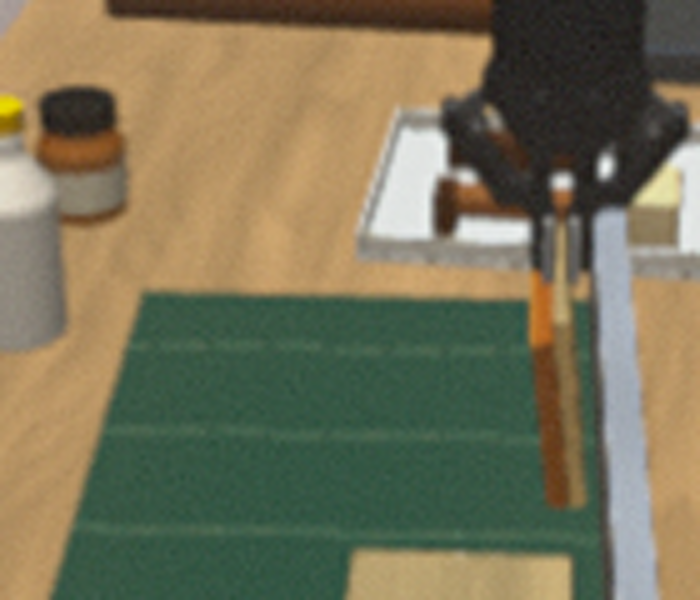

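View pics/t13.png

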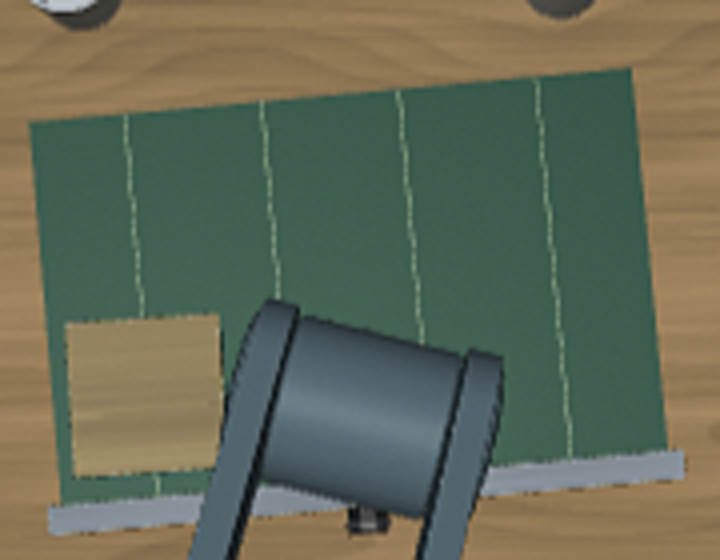

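```bash
python3 -m jog '[[[0,-8,6],[0,0,0],0],[[0,-16,12],[0,0,0],0],[[0,-22,18],[0,0,0],0],[[0,-22,22],[0,0,0],0],[[0,-22,24],[0,0,0],0],[[0,-22,24],[0,0,0],0]]'; python3 -m jog '[[[0,0,2],[0,0,0],0],[[0,0,4],[0,0,0],0],[[0,0,4],[0,0,0],0]]'
```

```text
time_s: 17.75
eef_pos: [0.4757, -0.0095, 0.1265]
eef_rot: [0.001, 0.678, 0.735, 0.0]
wrist_force: [2.3, -0.5, -3.0]
opening: 0.058
time_s: 18.0
eef_pos: [0.4795, -0.0094, 0.1264]
eef_rot: [0.003, 0.678, 0.735, 0.003]
wrist_force: [-1.6, 6.1, 22.8]
opening: 0.061
```

Run:
```python
from h import *
p,d=big("side","pics/s14.png",(190,110,290,230),5)
```

```text
(no output)
```

View pics/s14.png

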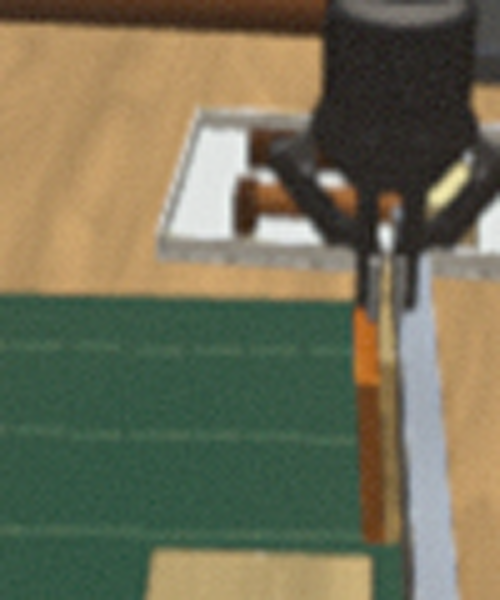

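```bash
python3 -m jog '[[[0,-3,-1],[0,0,0],0],[[0,-6,-1],[0,0,0],0],[[0,-6,-1],[0,0,0],0]]';  python3 - <<'E'
from h import *
o=get_obs();print(w2b(o['eef_pos'])*1000,o['wrist_force'])
p,d=big("side","pics/s15.png",(190,110,290,230),5)
E
```

```text
time_s: 18.3
eef_pos: [0.4732, -0.0099, 0.1274]
eef_rot: [0.004, 0.678, 0.735, 0.003]
wrist_force: [1.8, 0.4, -0.8]
opening: 0.059
[-107.82763686   -0.2256922 ] [ 1.80139974  0.36820472 -0.81056132]
```

View pics/s15.png

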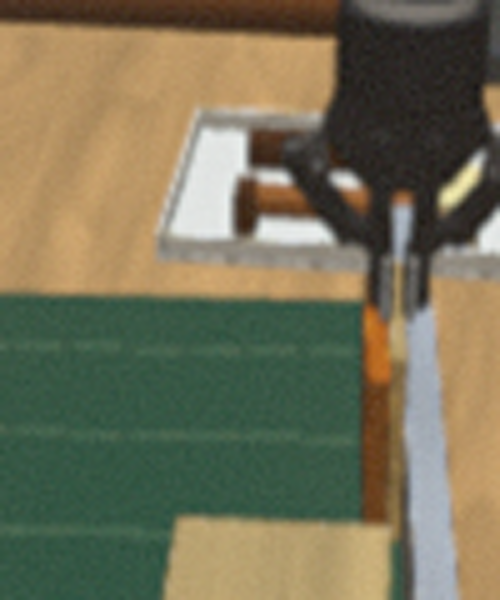

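```bash
python3 -m jog '[[[0,-3,1],[0,0,0],0],[[0,-4,1],[0,0,0],0],[[0,-4,1],[0,0,0],0],[[0,-4,1],[0,0,0],0]]';  python3 - <<'E'
from h import *
o=get_obs();print(w2b(o['eef_pos'])*1000,o['wrist_force'])
p,d=big("side","pics/s16.png",(150,110,290,230),5)
E
```

```text
time_s: 18.68
eef_pos: [0.4703, -0.0105, 0.1264]
eef_rot: [0.004, 0.678, 0.735, 0.003]
wrist_force: [3.9, 1.6, 0.1]
opening: 0.06
[-110.85523162   -0.59676043] [3.88817783 1.64275324 0.14298617]
```

View pics/s16.png

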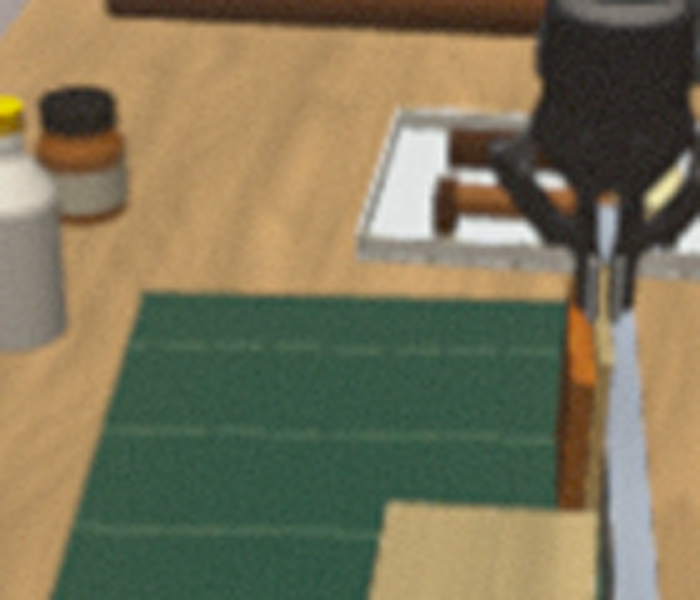

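```bash
python3 -m jog '[[[0,0,0],[0,0,0],0.1],[[0,0,0],[0,0,0],0.15],[[0,0,0],[0,0,0],0.2],[[0,0,0],[0,0,0],0.3],[[0,0,0],[0,0,0],0.35],[[0,0,0],[0,0,0],0.35],[[0,0,-20],[0,0,0],0.35],[[0,0,-50],[0,0,0],0.35],[[0,0,-60],[0,0,0],0.35],[[0,0,-60],[0,0,0],0.35]]';  python3 - <<'E'
from h import *
p,d=big("side","pics/s17.png",(150,110,290,260),4)
p,d=big("top","pics/t17.png",(165,90,345,230),4)
E
```

```text
time_s: 19.57
eef_pos: [0.4716, -0.011, 0.1893]
eef_rot: [0.007, 0.678, 0.735, 0.005]
wrist_force: [0.8, 0.0, 0.2]
opening: 0.354
```

View pics/s17.png

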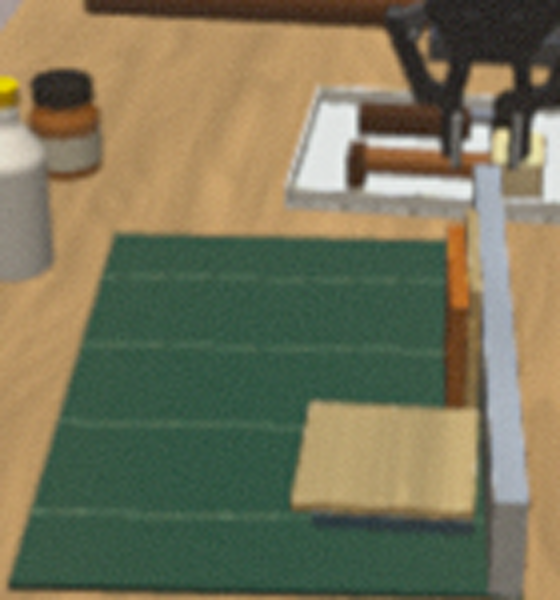

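View pics/t17.png

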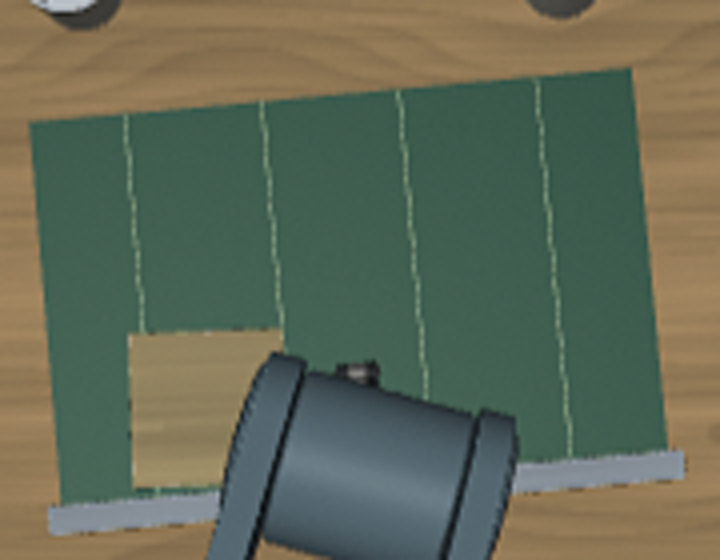

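Run:
```python
from h import *
Rt,u=frame(.0,55)
go(b2w(.075,.11,.19),Rt=Rt)
```

```text
shift [110.5 186.6  -2.2] rot [0.622 0.026 0.077] q6 -0.36
```

```bash
python3 -m jog '[[[0,30,-10],[0,0,0],0.35],[[20,60,-10],[0.1,0,0],0.35],[[50,90,-10],[0.2,0,0],0.35],[[80,130,-5],[0.3,0,0.02],0.35],[[110,160,-2],[0.4,0.02,0.05],0.35],[[110,187,-2],[0.5,0.026,0.077],0.35],[[110,187,-2],[0.622,0.026,0.077],0.35],[[110,187,-2],[0.622,0.026,0.077],0.35],[[110,187,-2],[0.622,0.026,0.077],0.35]]';  python3 - <<'E'
from h import *
p,d=big("side","pics/s18.png",(150,110,290,260),4)
p,d=big("top","pics/t18.png",(165,90,345,230),4)
E
```

```text
time_s: 20.42
eef_pos: [0.6456, 0.1142, 0.1818]
eef_rot: [-0.216, 0.673, 0.673, -0.216]
wrist_force: [-0.5, -0.4, 0.9]
opening: 0.349
```

View pics/s18.png

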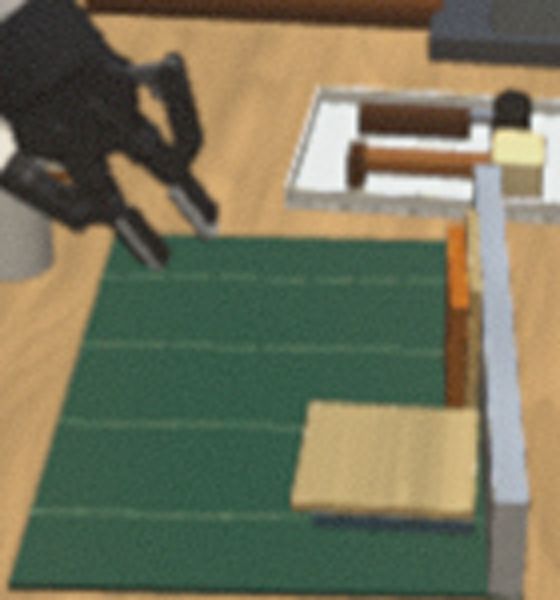

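View pics/t18.png

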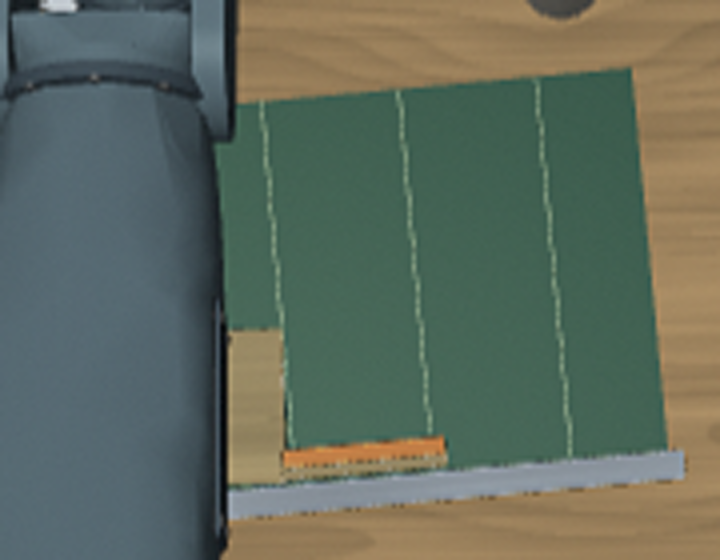

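Run:
```python
from m import *
P=plane("top",zoom([(130,334),(281,329),(287,483),(134,489)]),.026)
for p in P: print(p[:2].round(4),(w2b(p)*1000).round(1))
print('c',P.mean(0),'yaw',np.degrees(np.arctan2(*(P[0]-P[3])[[1,0]])),np.degrees(np.arctan2(*(P[1]-P[2])[[1,0]])),np.degrees(np.arctan2(*(P[0]-P[1])[[1,0]]))-90)
for q,z in (((284,453),.104),((445,437),.104),((284,470),.116),((445,452),.116),((284,477),.116)):
    print(q,(w2b(plane("top",zoom([q]),z)[0])*1000).round(1))
```

```text
[0.571  0.1569] [  3.  158.2]
[0.5737 0.049 ] [-2.9 50.4]
[0.4638 0.0454] [-112.8   55.7]
[0.4603 0.1544] [-107.5  164.6]
c [0.51719751 0.10144882 0.026     ] yaw 1.2728892770395976 1.8700857533868331 1.4556637630761884
(284, 453) [-92.9  53.2]
(445, 437) [-91.7 -55.5]
(284, 470) [-104.4   53.8]
(445, 452) [-101.9  -54.1]
(284, 477) [-109.    54.2]
```

Run:
```python
from h import *
Rt,u=frame(.026,55)
E=np.array([.5172,.1014,0])+.055*u
go(E+.04*u+.12*Z,Rt=Rt)
go(E+.003*u+.038*Z,Rt=Rt)
```

```text
shift [-10.2  11.4  75.6] rot [-0.001 -0.015 -0.021] q6 -0.01
shift [-11.1  28.3 164. ] rot [-0.001 -0.015 -0.021] q6 -0.01
```

```bash
python3 -m jog '[[[-10,11,40],[0,-0.015,-0.021],0.35],[[-10,11,76],[0,-0.015,-0.021],0.35],[[-10,20,110],[0,-0.015,-0.021],0.35],[[-11,28,140],[0,-0.015,-0.021],0.35],[[-11,28,164],[0,-0.015,-0.021],0.35],[[-11,28,164],[0,-0.015,-0.021],0.35],[[-11,28,164],[0,-0.015,-0.021],0.35]]'
python3 - <<'E'
from h import *
Rt,u=frame(.026,55)
E=np.array([.5172,.1014,0])+.055*u
go(E+.002*u+.033*Z,Rt=Rt)
go(E-.007*u+.033*Z,Rt=Rt)
p,d=big("side","pics/s19.png",(150,150,290,260),5)
E
```

```text
time_s: 21.1
eef_pos: [0.5746, 0.1029, 0.0406]
eef_rot: [-0.209, 0.666, 0.683, -0.215]
wrist_force: [0.8, -0.7, 0.4]
opening: 0.353
shift [-0.   4.   6.4] rot [ 0.001  0.    -0.   ] q6 -0.04
shift [-0.  -3.4 11.6] rot [ 0.001  0.    -0.   ] q6 -0.04
```

View pics/s19.png

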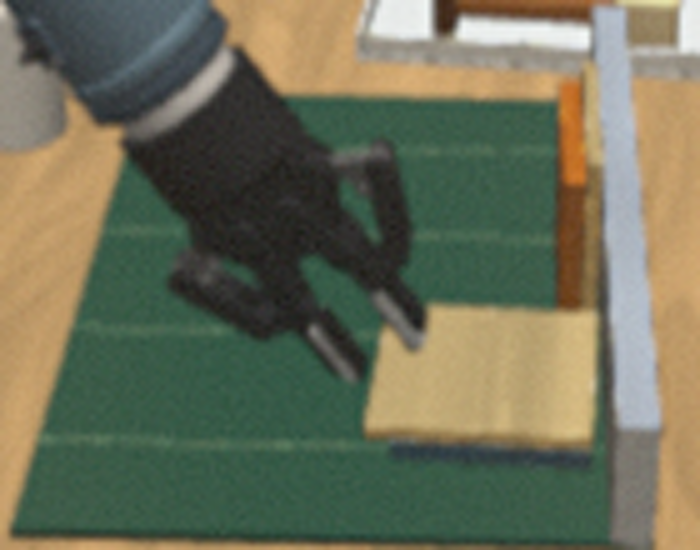

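```bash
python3 -m jog '[[[0,4,6],[0,0,0],0.35],[[0,4,6],[0,0,0],0.35],[[0,0,9],[0,0,0],0.35],[[0,-5,12],[0,0,0],0.35],[[0,-5,12],[0,0,0],0.35],[[0,-5,12],[0,0,0],0.2],[[0,-5,12],[0,0,0],0.15],[[0,-5,12],[0,0,0],0.1],[[0,-5,12],[0,0,0],0.05],[[0,-5,12],[0,0,0],0.05],[[0,-5,12],[0,0,0],0.05]]'
python3 - <<'E'
from h import *
p,d=big("side","pics/s20.png",(150,150,290,260),5)
E
```

```text
time_s: 22.07
eef_pos: [0.57, 0.1044, 0.0363]
eef_rot: [-0.205, 0.667, 0.685, -0.209]
wrist_force: [14.9, 8.6, 3.8]
opening: 0.152
```

View pics/s20.png

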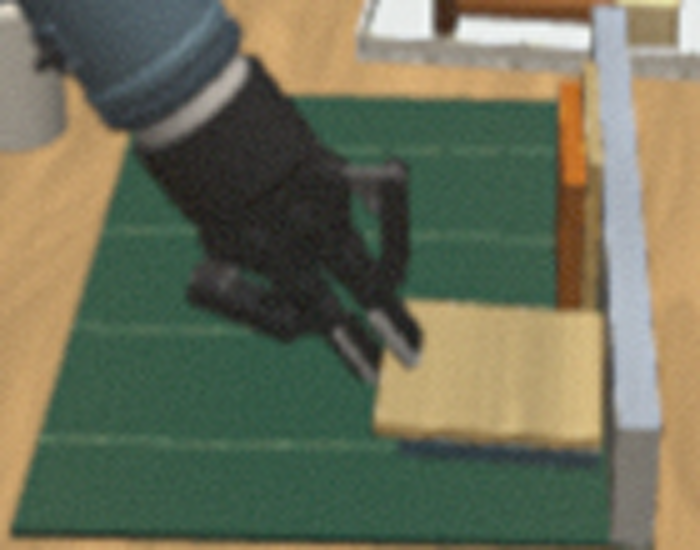

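```bash
python3 -m jog '[[[0,-3,-4],[0,0,0],0],[[0,-5,-8],[0,0,0],0],[[0,-9,-12],[0,0,0],0],[[0,-12,-16],[0,0,0],0],[[0,-12,-16],[0,0,0],0],[[5,-4,-21],[0,0,0],0],[[10,2,-26],[0,0,0],0],[[15,4,-27],[0,0,0],0],[[20,4,-27],[0,0,0],0],[[25,4,-27],[0,0,0],0],[[25,4,-27],[0,0,0],0]]'
python3 - <<'E'
from h import *
p,d=big("side","pics/s21.png",(150,150,290,260),5)
print(w2b(get_obs()['eef_pos']))
E
```

```text
time_s: 23.03
eef_pos: [0.5873, 0.1306, 0.0565]
eef_rot: [-0.206, 0.667, 0.685, -0.209]
wrist_force: [-0.7, -2.2, 2.4]
opening: 0.084
[0.01707879 0.13028108]
```

View pics/s21.png

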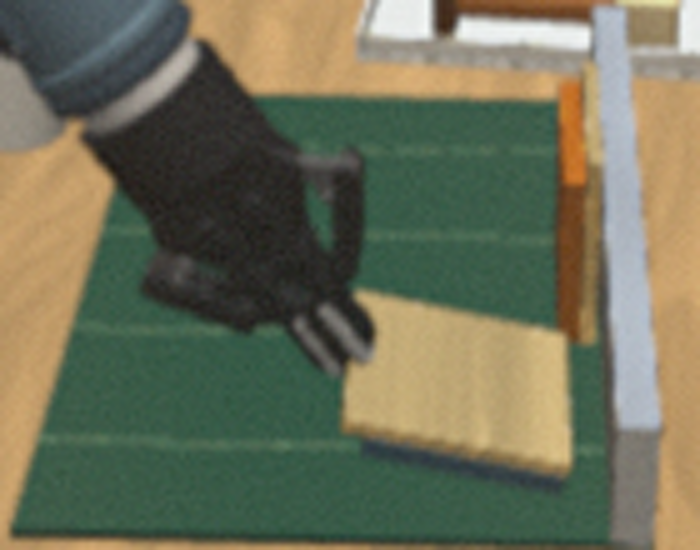

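```bash
python3 -m jog '[[[0,-6,-6],[0,0,0],0],[[0,-13,-11],[0,0,0],0],[[0,-21,-16],[0,0,0],0],[[0,-30,-21],[0,0,0],0],[[0,-39,-24],[0,0,0],0],[[0,-48,-27],[0,0,0],0],[[0,-56,-29],[0,0,0],0],[[0,-63,-30],[0,0,0],0],[[0,-70,-31],[0,0,0],0],[[0,-77,-31],[0,0,0],0],[[0,-77,-31],[0,0,0],0],[[0,-77,-31],[0,0,0],0]]'
python3 - <<'E'
from h import *
p,d=big("side","pics/s22.png",(150,130,290,260),4)
print(w2b(get_obs()['eef_pos']))
Rt,u=frame(BA,90)
go(b2w(-.085,.13,.15),Rt=Rt)
E
```

```text
time_s: 24.08
eef_pos: [0.541, 0.1289, 0.1257]
eef_rot: [-0.205, 0.667, 0.685, -0.209]
wrist_force: [2.8, 1.1, -0.8]
opening: 0.057
[-0.02913032  0.13259799]
shift [ -5.6 -59.9  10.8] rot [-0.595 -0.019 -0.052] q6 -0.01
```

View pics/s22.png

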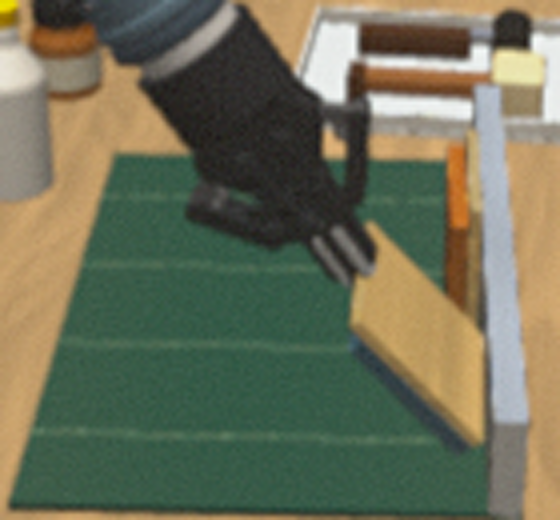

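```bash
python3 -m jog '[[[0,-10,-20],[0,0,0],0],[[0,-15,-20],[-0.1,0,-0.01],0],[[-1,-22,-12],[-0.2,0,-0.02],0],[[-2,-30,-8],[-0.3,-0.01,-0.03],0],[[-3,-38,-4],[-0.4,-0.01,-0.04],0],[[-4,-48,0],[-0.5,-0.02,-0.05],0],[[-6,-60,10],[-0.595,-0.019,-0.052],0],[[-6,-60,10],[-0.595,-0.019,-0.052],0],[[-6,-60,10],[-0.595,-0.019,-0.052],0]]'
python3 - <<'E'
from h import *
p,d=big("side","pics/s23.png",(150,110,290,260),4)
print(w2b(get_obs()['eef_pos']))
Rt,u=frame(BA,90)
go(b2w(-.106,.13,.128),Rt=Rt)
E
```

```text
time_s: 24.88
eef_pos: [0.4829, 0.1213, 0.1498]
eef_rot: [-0.001, 0.678, 0.735, -0.002]
wrist_force: [1.5, -0.6, -1.8]
opening: 0.052
[-0.08508757  0.12945058]
shift [  0.6 -20.9  22.9] rot [-0.002  0.     0.   ] q6 -0.07
```

View pics/s23.png

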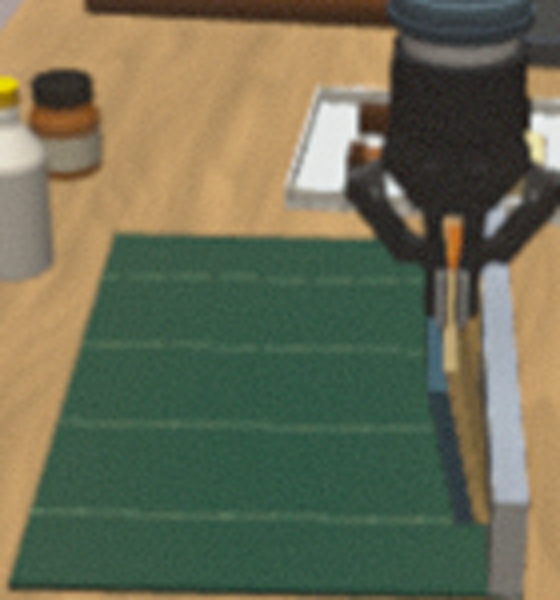

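```bash
python3 -m jog '[[[0,0,-5],[-0.08,0,0],0],[[0,0,-5],[-0.16,0,0],0],[[0,0,-5],[-0.16,0,0],0],[[0,0,-5],[-0.16,0,0],0]]'
python3 - <<'E'
from h import *
p,d=big("side","pics/s24.png",(150,110,290,260),4)
p,d=big("top","pics/t24.png",(165,90,345,230),4)
E
```

```text
time_s: 25.27
eef_pos: [0.486, 0.121, 0.156]
eef_rot: [0.053, 0.676, 0.733, 0.057]
wrist_force: [0.1, 0.7, -1.5]
opening: 0.053
```

View pics/s24.png

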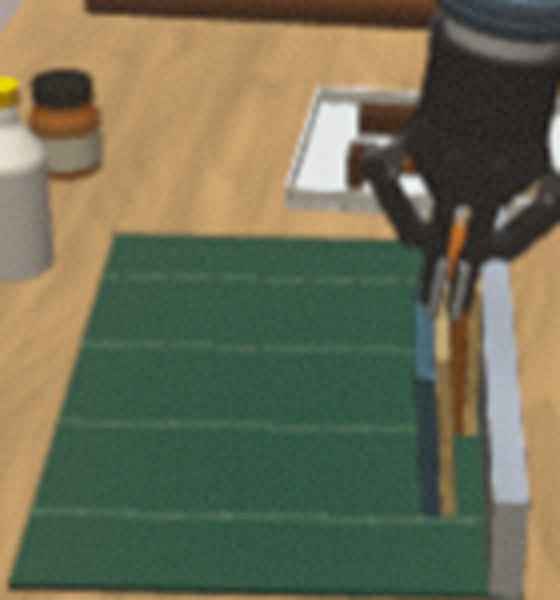

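View pics/t24.png

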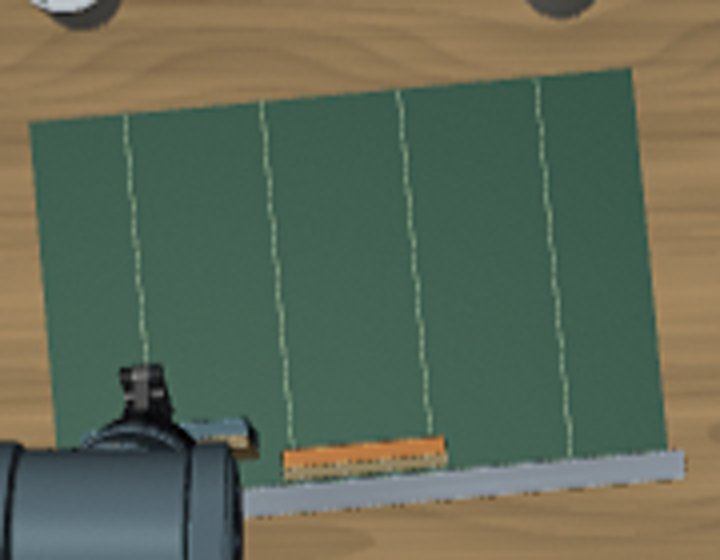

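Run:
```python
from h import *
print(w2b(get_obs()['eef_pos']))
Rt,u=frame(BA,98.5)
go(b2w(-.103,.13,.130),Rt=Rt)
go(b2w(-.103,.13,.124),Rt=Rt)
```

```text
[-0.08366389  0.12917389]
shift [  0.8 -23.2  22.9] rot [ 0.008  0.    -0.   ] q6 -0.09
shift [  0.8 -24.1  28.9] rot [ 0.008  0.    -0.   ] q6 -0.09
```

```bash
python3 -m jog '[[[0,-10,8],[0,0,0],0],[[1,-18,15],[0,0,0],0],[[1,-23,21],[0,0,0],0],[[1,-23,23],[0,0,0],0],[[1,-23,23],[0,0,0],0],[[1,-23,25],[0,0,0],0],[[1,-23,26],[0,0,0],0]]'
python3 - <<'E'
from h import *
o=get_obs();print(w2b(o['eef_pos']))
p,d=big("side","pics/s25.png",(150,110,290,260),4)
E
```

```text
time_s: 25.95
eef_pos: [0.4699, 0.12, 0.1283]
eef_rot: [0.055, 0.676, 0.733, 0.058]
wrist_force: [-0.6, -5.4, 9.9]
opening: 0.049
[-0.10071535  0.12951836]
```

View pics/s25.png

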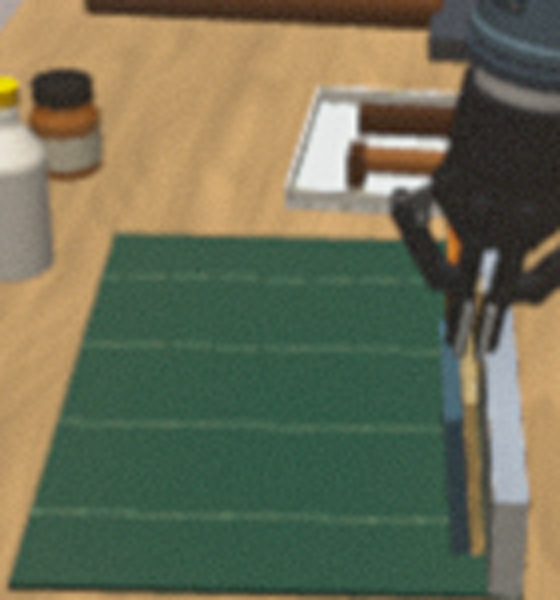

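```bash
python3 -m jog '[[[0,-4,-1],[0,0,0],0],[[0,-7,-1],[0,0,0],0],[[0,-10,0],[0,0,0],0],[[0,-10,0],[0,0,0],0]]'
python3 - <<'E'
from h import *
o=get_obs();print(w2b(o['eef_pos']))
p,d=big("side","pics/s26.png",(190,110,290,260),4)
E
```

```text
time_s: 26.33
eef_pos: [0.4612, 0.1187, 0.128]
eef_rot: [0.057, 0.676, 0.733, 0.059]
wrist_force: [0.0, -3.5, 5.8]
opening: 0.055
[-0.10947595  0.128921  ]
```

View pics/s26.png

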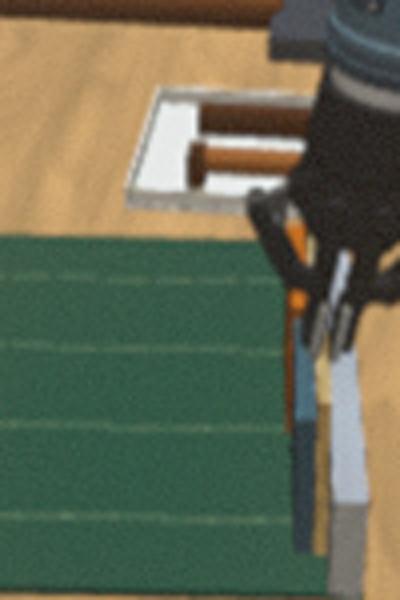

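```bash
python3 -m jog '[[[0,-3,-1],[0,0,0],0],[[0,-4,-1],[0,0,0],0],[[0,-4,-1],[0,0,0],0]]'
python3 - <<'E'
from h import *
o=get_obs();print(w2b(o['eef_pos']),o['wrist_force'])
E
```

```text
time_s: 26.63
eef_pos: [0.4578, 0.1185, 0.1289]
eef_rot: [0.057, 0.676, 0.733, 0.06]
wrist_force: [3.7, -0.0, 0.6]
opening: 0.053
[-0.11283617  0.12898154] [ 3.7353902  -0.04995483  0.61673757]
```

```bash
python3 -m jog '[[[0,0,1],[0,0,0],0.1],[[0,0,1],[0,0,0],0.15],[[0,0,1],[0,0,0],0.2],[[0,0,1],[0,0,0],0.3],[[0,0,0],[0,0,0],0.35],[[0,0,0],[0,0,0],0.35],[[0,0,-20],[0,0,0],0.35],[[0,0,-50],[0,0,0],0.35],[[0,0,-80],[0.08,0,0],0.35],[[0,0,-80],[0.16,0,0],0.35],[[0,0,-80],[0.16,0,0],0.35]]';  python3 - <<'E'
from h import *
p,d=big("side","pics/s27.png",(150,110,290,260),4)
p,d=big("top","pics/t27.png",(165,90,345,230),4)
Rt,u=frame(BA,90);go(b2w(-.1,.0,.20),Rt=Rt)
E
```

```text
time_s: 27.55
eef_pos: [0.4474, 0.1175, 0.2103]
eef_rot: [0.004, 0.678, 0.735, 0.002]
wrist_force: [-0.4, -0.1, -0.0]
opening: 0.351
shift [-129.2   26.     7.6] rot [ 0.006  0.003 -0.   ] q6 -0.08
```

View pics/s27.png

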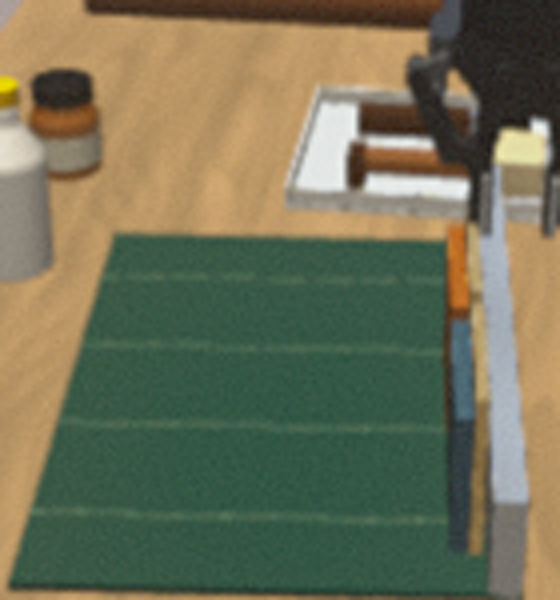

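View pics/t27.png

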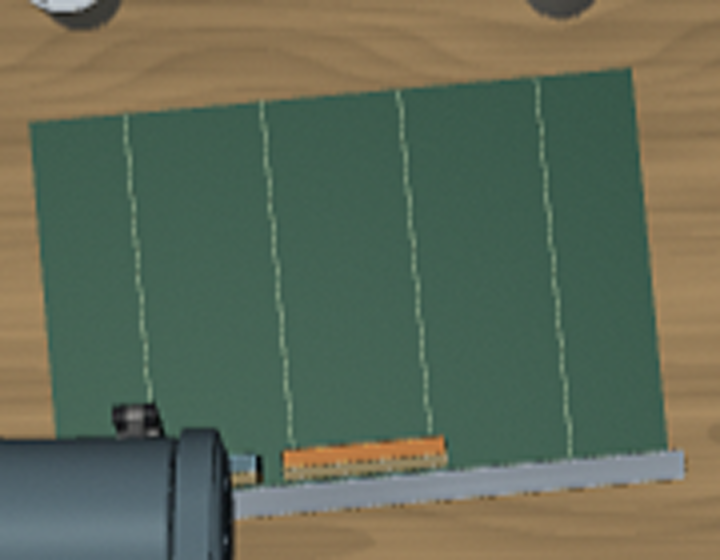

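```bash
python3 - <<'E'
from h import *
Rt,u=frame(BA,90);go(b2w(-.1025,-.001,.18),Rt=Rt)
E
python3 -m jog '[[[-30,10,0],[0,0,0],0.6],[[-60,15,0],[0,0,0],0.6],[[-90,20,0],[0,0,0],0.6],[[-120,24,5],[0,0,0],0.6],[[-130,24,20],[0.006,0,0],0.6],[[-130,24,26],[0.006,0,0],0.6],[[-130,24,26],[0.006,0,0],0.6],[[-130,24,26],[0.006,0,0],0.6]]'
python3 - <<'E'
from h import *
p,d=big("top","pics/t28.png",(165,90,345,230),4)
p,d=big("side","pics/s28.png",(150,110,290,260),4)
Rt,u=frame(BA,90);go(b2w(-.1025,-.001,.092),Rt=Rt)
E
```

```text
shift [-130.2   23.4   27.6] rot [ 0.006  0.003 -0.   ] q6 -0.08
time_s: 28.32
eef_pos: [0.4778, -0.009, 0.1805]
eef_rot: [-0.0, 0.678, 0.735, -0.001]
wrist_force: [-0.5, 0.4, -0.2]
opening: 0.6
shift [-1.  -0.4 89.7] rot [0.001 0.003 0.001] q6 -0.35
```

View pics/s28.png

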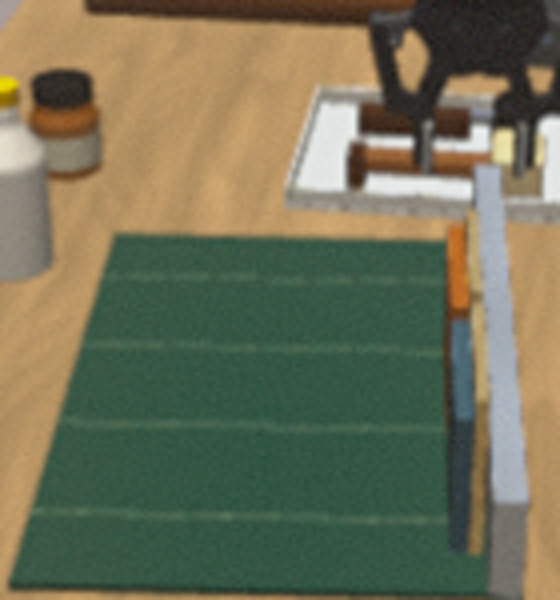

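View pics/t28.png

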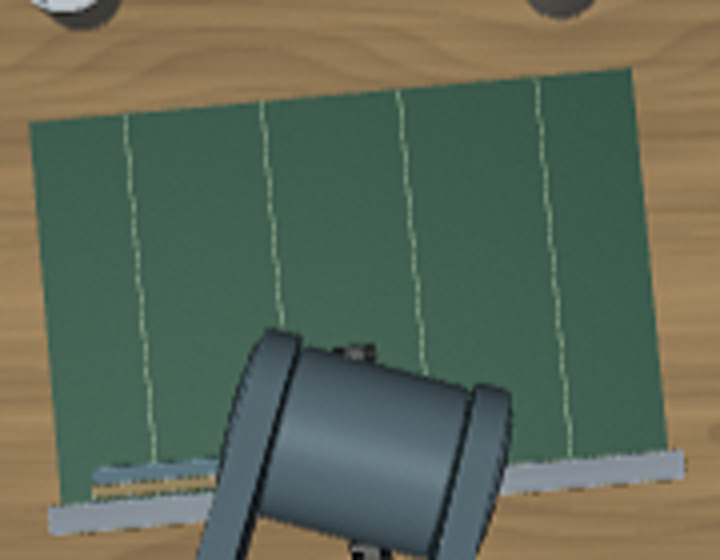

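```bash
python3 -m jog '[[[-1,0,30],[0,0,0],0.6],[[-1,0,60],[0,0,0],0.6],[[-1,0,80],[0,0,0],0.6],[[-1,0,88],[0,0,0],0.6],[[-1,0,88],[0,0,0],0.6],[[-1,0,88],[0,0,0],0.4],[[-1,0,88],[0,0,0],0.35],[[-1,0,88],[0,0,0],0.3],[[-1,0,88],[0,0,0],0.2],[[-1,0,88],[0,0,0],0],[[-1,0,88],[0,0,0],0],[[-1,0,88],[0,0,0],0],[[-1,0,88],[0,0,0],0]]'
python3 - <<'E'
from h import *
p,d=big("side","pics/s29.png",(150,110,290,260),4)
E
```

```text
time_s: 29.5
eef_pos: [0.4807, -0.0105, 0.0954]
eef_rot: [0.003, 0.678, 0.735, 0.0]
wrist_force: [0.9, 1.0, 7.7]
opening: 0.227
```

View pics/s29.png

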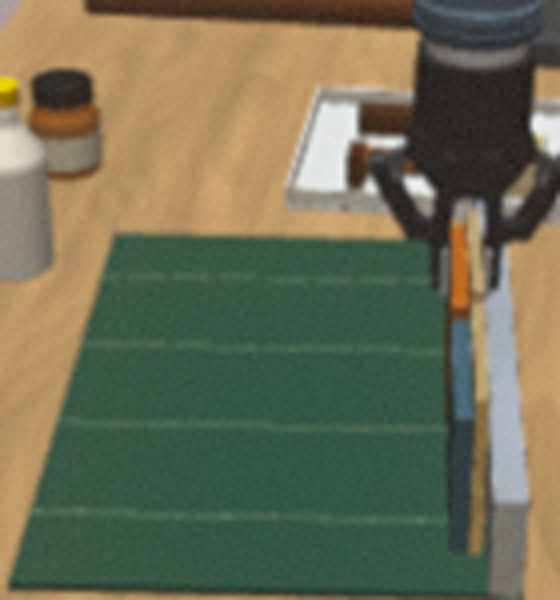

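```bash
python3 -m jog '[[[0,2,-10],[0,0,0],0],[[0,5,-25],[0,0,0],0],[[0,15,-45],[0,0,0],0],[[0,35,-65],[0,0,0],0],[[0,60,-80],[0,0,0],0],[[0,85,-80],[0,0,0],0],[[0,100,-80],[0,0,0],0],[[0,100,-80],[0,0,0.1],0],[[0,100,-80],[0,0,0.2],0],[[0,100,-80],[0,0,0.3],0],[[0,100,-80],[0,0,0.4],0],[[0,100,-80],[0,0,0.5],0],[[0,100,-80],[0,0,0.6],0],[[0,100,-80],[0,0,0.7],0],[[0,100,-80],[0,0,0.8],0],[[0,100,-80],[0,0,0.8],0]]'
python3 - <<'E'
from h import *
p,d=big("side","pics/s30.png",(150,90,290,240),4)
o=get_obs();print(o['q'].round(2),w2b(o['eef_pos']))
E
```

```text
time_s: 30.88
eef_pos: [0.5795, -0.002, 0.1759]
eef_rot: [0.002, 0.911, 0.412, 0.001]
wrist_force: [-0.1, -0.2, -3.1]
opening: 0.222
[-0.21  0.26  1.66 -0.    1.22  0.51] [-0.00113662 -0.00093834]
```

View pics/s30.png

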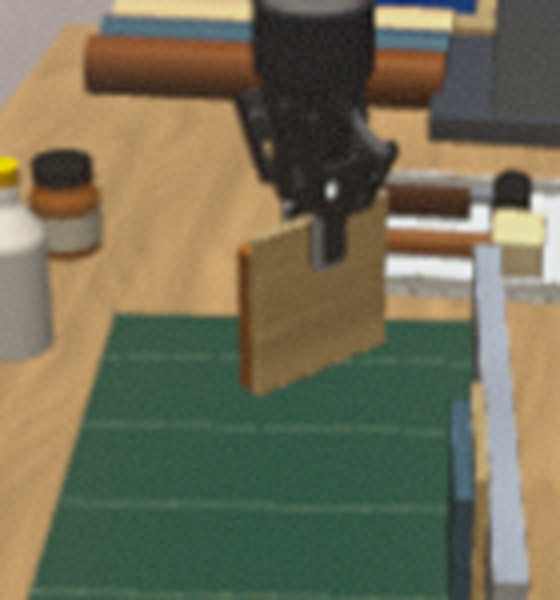

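```bash
python3 -m jog '[[[0,0,0],[0,0,0.12],0],[[0,0,0],[0,0,0.24],0],[[0,0,0],[0,0,0.36],0],[[0,0,0],[0,0,0.48],0],[[0,0,0],[0,0,0.6],0],[[0,0,0],[0,0,0.72],0],[[0,0,0],[0,0,0.84],0],[[0,0,0],[0,0,0.96],0],[[0,0,0],[0,0,1.08],0],[[0,0,0],[0,0,1.2],0],[[0,0,0],[0,0,1.32],0],[[0,0,0],[0,0,1.44],0],[[0,0,0],[0,0,1.56],0],[[0,0,0],[0,0,1.68],0],[[0,0,0],[0,0,1.8],0],[[0,0,0],[0,0,1.92],0],[[0,0,0],[0,0,2.04],0],[[0,0,0],[0,0,2.16],0],[[0,0,0],[0,0,2.3],0],[[0,0,0],[0,0,2.3],0]]'
python3 - <<'E'
from h import *
p,d=big("side","pics/s31.png",(150,90,290,240),4)
o=get_obs();print(o['q'].round(2),w2b(o['eef_pos']))
E
```

```text
time_s: 32.6
eef_pos: [0.5794, -0.002, 0.176]
eef_rot: [0.0, 0.749, -0.662, 0.002]
wrist_force: [-0.1, 0.2, -2.7]
opening: 0.22
[-0.21  0.26  1.66 -0.    1.22  2.81] [-0.00131793 -0.00092361]
```

View pics/s31.png

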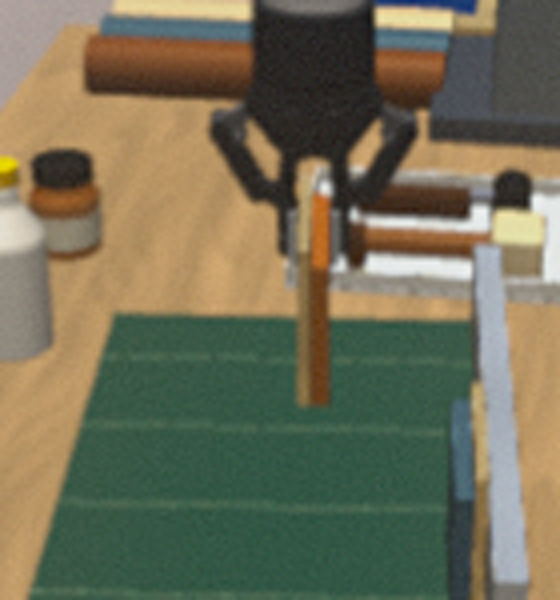

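```bash
cat >> h.py <<'E'
def frame2(th,be):
    Rt,u=frame(th,be);return Rt*R.from_euler('z',np.pi),u
E
python3 - <<'E'
from h import *
Rt,u=frame2(BA,45);go(b2w(.007,0,.13),Rt=Rt)
Rt,u=frame2(BA,25);go(b2w(.007,0,.10),Rt=Rt)
E
```

```text
shift [-0.7 -8.2 46. ] rot [-0.788 -0.022  0.043] q6 2.81
shift [-0.8 -8.1 76. ] rot [-1.137 -0.03   0.04 ] q6 2.81
```

```bash
python3 -m jog '[[[0,-2,10],[-0.1,0,0],0],[[0,-4,20],[-0.2,0,0],0],[[0,-8,30],[-0.3,0,0.01],0],[[0,-8,40],[-0.4,-0.01,0.02],0],[[0,-8,46],[-0.5,-0.02,0.04],0],[[0,-8,46],[-0.6,-0.02,0.04],0],[[0,-8,46],[-0.7,-0.02,0.04],0],[[0,-8,46],[-0.788,-0.022,0.043],0],[[0,-8,55],[-0.9,-0.025,0.04],0],[[0,-8,65],[-1.0,-0.03,0.04],0],[[0,-8,76],[-1.137,-0.03,0.04],0],[[0,-8,76],[-1.137,-0.03,0.04],0],[[0,-8,76],[-1.137,-0.03,0.04],0]]'
python3 - <<'E'
from h import *
p,d=big("side","pics/s32.png",(150,110,290,260),4)
o=get_obs();print(o['q'].round(2),w2b(o['eef_pos']))
Rt,u=frame2(BA,25);go(b2w(.007,0,.056),Rt=Rt)
E
```

```text
time_s: 33.73
eef_pos: [0.585, -0.0008, 0.0929]
eef_rot: [0.396, 0.62, -0.568, -0.369]
wrist_force: [-0.4, 0.0, -2.2]
opening: 0.222
[-0.11  1.17  0.76 -0.24  2.33  2.89] [ 0.00630405 -0.00058989]
shift [ -0.4 -38.2  17. ] rot [0.001 0.    0.004] q6 2.89
```

View pics/s32.png

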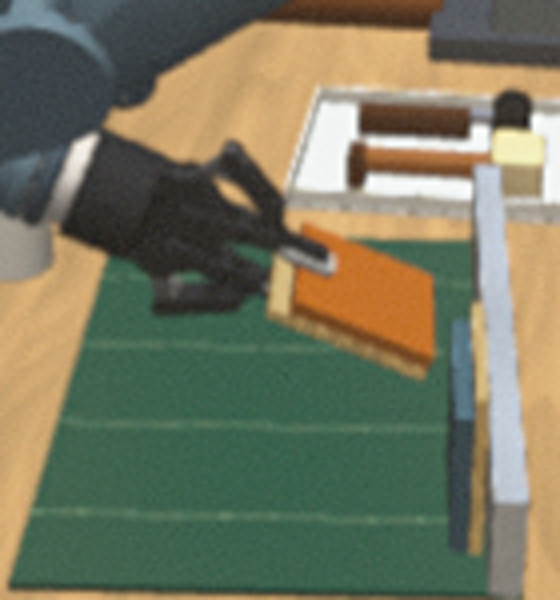

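Run:
```python
from h import *
p,d=big("top","pics/t32.png",(165,40,345,220),3)
C=cloud("top",d)
for u,v in [(310,71),(308,80),(308,88),(368,76),(300,80),(318,80)]: print((u,v),C[v,u].round(3))
```

```text
(310, 71) [ 0.827 -0.154  0.148]
(308, 80) [ 0.812 -0.152  0.114]
(308, 88) [ 0.799 -0.156  0.08 ]
(368, 76) [ 0.831 -0.321  0.082]
(300, 80) [ 0.817 -0.132  0.099]
(318, 80) [ 0.818 -0.182  0.092]
```

View pics/t32.png

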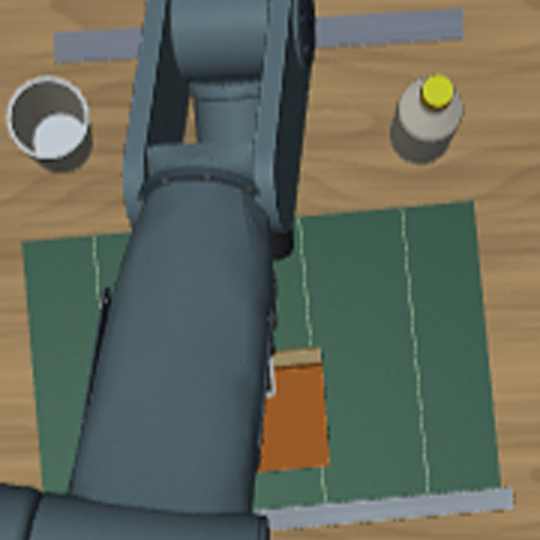

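```bash
python3 -m jog '[[[0,-10,5],[0,0,0],0],[[0,-20,10],[0,0,0],0],[[0,-30,14],[0,0,0],0],[[0,-36,17],[0,0,0],0],[[0,-36,17],[0,0,0],0],[[0,-39,18],[0,0,0],0],[[0,-39,18],[0,0,0],0]]'
python3 - <<'E'
from h import *
p,d=big("side","pics/s33.png",(150,110,290,260),4)
o=get_obs();print(o['q'].round(2),w2b(o['eef_pos']))
E
```

```text
time_s: 34.42
eef_pos: [0.5888, -0.0012, 0.0581]
eef_rot: [0.393, 0.622, -0.572, -0.363]
wrist_force: [0.6, 0.3, -2.9]
opening: 0.223
[-0.11  1.22  0.74 -0.23  2.29  2.9 ] [ 0.00814779 -0.00085489]
```

View pics/s33.png

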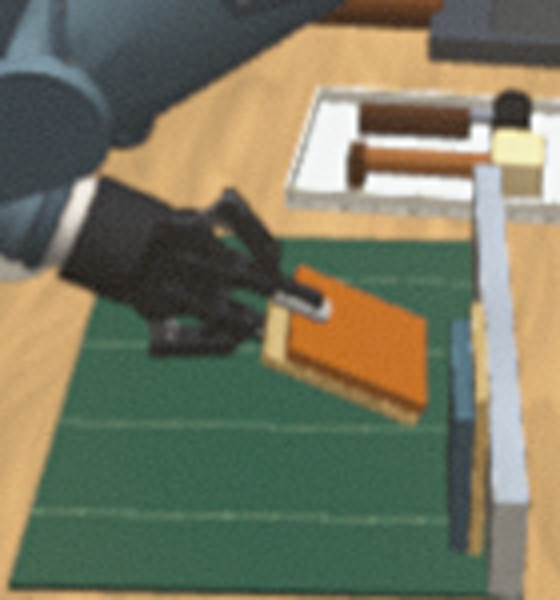

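```bash
python3 -m jog '[[[0,-3,1],[0,0,0],0],[[0,-6,3],[0,0,0],0],[[0,-6,3],[0,0,0],0]]'
python3 - <<'E'
from h import *
p,d=big("side","pics/s34.png",(150,110,290,260),4)
o=get_obs();print(o['q'].round(2),w2b(o['eef_pos']),np.degrees(np.arcsin(-rot().as_matrix()[2,2])))
E
```

```text
time_s: 34.72
eef_pos: [0.589, -0.0012, 0.0529]
eef_rot: [0.394, 0.621, -0.572, -0.363]
wrist_force: [1.1, 0.6, 2.1]
opening: 0.225
[-0.11  1.23  0.73 -0.23  2.29  2.9 ] [ 0.00819842 -0.00090616] 25.228884805143384
```

View pics/s34.png

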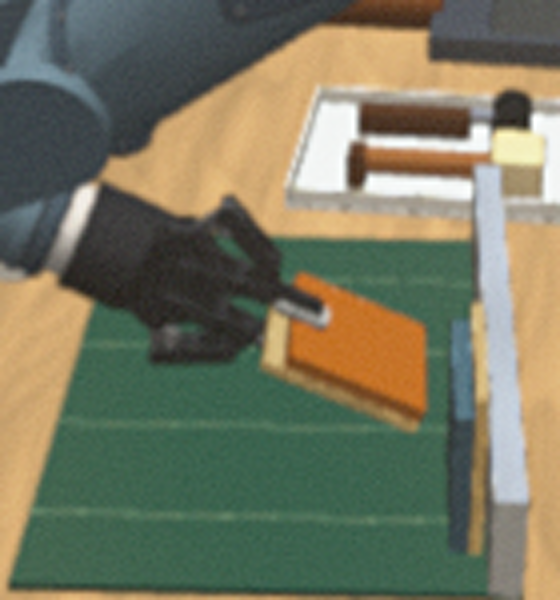

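```bash
python3 -m jog '[[[0,0,0],[0,0,0],0.3],[[0,0,0],[0,0,0],0.35],[[0,0,0],[0,0,0],0.4],[[0,0,0],[0,0,0],0.45],[[0,0,0],[0,0,0],0.5],[[0,0,0],[0,0,0],0.55],[[0,0,0],[0,0,0],0.6],[[0,0,0],[0,0,0],0.6],[[0,0,0],[0,0,0],0.6]]'
python3 - <<'E'
from h import *
p,d=big("side","pics/s35.png",(150,110,290,260),4)
E
```

```text
time_s: 35.52
eef_pos: [0.5889, -0.0012, 0.0528]
eef_rot: [0.393, 0.621, -0.572, -0.363]
wrist_force: [-0.2, 0.3, -1.1]
opening: 0.598
```

View pics/s35.png

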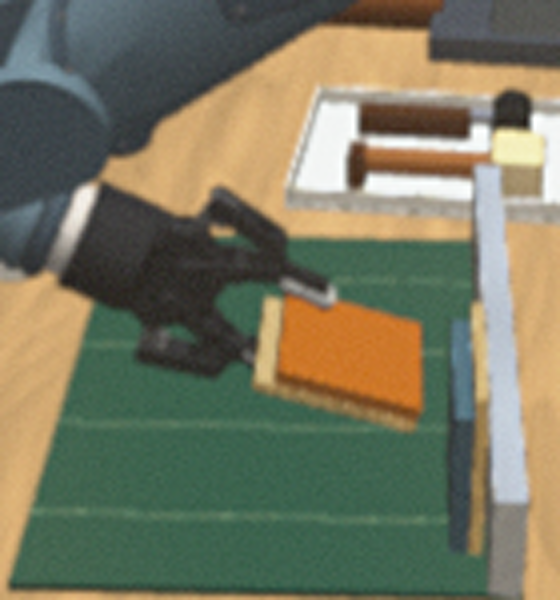

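```bash
python3 -m jog '[[[0,-3,2],[0,0,0],0.6],[[0,-3,2],[0,0,0],0.6],[[0,-7,-7],[0,0,0],0.6],[[0,-11,-16],[0,0,0],0.6],[[0,-15,-25],[0,0,0],0.6],[[0,-19,-34],[0,0,0],0.6],[[0,-22,-43],[0,0,0],0.6],[[0,-22,-43],[0,0,0],0.6]]'
python3 - <<'E'
from h import *
p,d=big("side","pics/s36.png",(150,110,290,260),4)
E
```

```text
time_s: 36.23
eef_pos: [0.6378, 0.0028, 0.0511]
eef_rot: [0.393, 0.621, -0.572, -0.363]
wrist_force: [0.4, -0.2, -0.2]
opening: 0.6
```

View pics/s36.png

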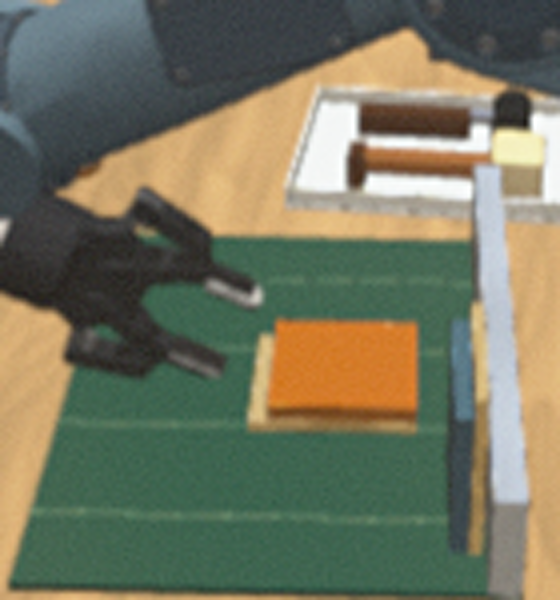

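Run:
```python
from h import *
p,d=camera("top");C=cloud("top",d)
for u,v in [(168,80),(181,68),(194,80),(181,92),(186,84),(130,90)]: print((u,v),C[v,u].round(3))
Rt,u=frame2(BA,60);go(b2w(.06,.06,.20),Rt=Rt)
o=get_obs();print(o['q'].round(2))
```

```text
(168, 80) [0.822 0.228 0.09 ]
(181, 68) [0.859 0.195 0.077]
(194, 80) [0.822 0.157 0.088]
(181, 92) [0.788 0.192 0.095]
(186, 84) [0.834 0.191 0.004]
(130, 90) [0.809 0.346 0.036]
shift [-61.  133.3 -66.9] rot [0.607 0.    0.002] q6 2.87
[-0.1   1.38  0.46 -0.25  2.42  2.87]
```

```bash
python3 -m jog '[[[0,15,-30],[0,0,0],0.6],[[-10,40,-45],[0.05,0,0],0.6],[[-20,70,-60],[0.15,0,0],0.6],[[-40,100,-67],[0.25,0,0],0.6],[[-61,133,-67],[0.35,0,0],0.6],[[-61,133,-67],[0.45,0,0],0.6],[[-61,133,-67],[0.607,0,0],0.6],[[-61,133,-67],[0.607,0,0],0.6],[[-61,133,-67],[0.607,0,0],0.6]]'
python3 - <<'E'
from h import *
Rt,u=frame2(BA,90);go(b2w(-.0,.12,.22),Rt=Rt)
o=get_obs();print(o['q'].round(2))
E
```

```text
time_s: 37.08
eef_pos: [0.6347, 0.064, 0.203]
eef_rot: [0.188, 0.711, -0.655, -0.174]
wrist_force: [0.1, 0.0, -0.5]
opening: 0.597
shift [-59.7  59.6  14.5] rot [0.519 0.001 0.001] q6 3.0
[-0.05  0.72  1.03 -0.07  1.91  3.  ]
```

```bash
python3 -m jog '[[[0,0,0],[0,0,-0.12],0.6],[[0,0,0],[0,0,-0.24],0.6],[[0,0,0],[0,0,-0.36],0.6],[[0,0,0],[0,0,-0.48],0.6],[[0,0,0],[0,0,-0.6],0.6],[[0,0,0],[0,0,-0.72],0.6],[[0,0,0],[0,0,-0.84],0.6],[[0,0,0],[0,0,-0.96],0.6],[[0,0,0],[0,0,-1.08],0.6],[[0,0,0],[0,0,-1.2],0.6],[[0,0,0],[0,0,-1.32],0.6],[[0,0,0],[0,0,-1.44],0.6],[[0,0,0],[0,0,-1.56],0.6],[[0,0,0],[0,0,-1.68],0.6],[[0,0,0],[0,0,-1.8],0.6],[[0,0,0],[0,0,-1.92],0.6],[[0,0,0],[0,0,-2.04],0.6],[[0,0,0],[0,0,-2.16],0.6],[[0,0,0],[0,0,-2.28],0.6],[[0,0,0],[0,0,-2.4],0.6]]'
python3 - <<'E'
from h import *
p,d=big("top","pics/t38.png",(165,90,345,230),4)
p,d=big("side","pics/s38.png",(150,110,290,260),4)
Rt,u=frame(BA,90);go(b2w(-.06,.13,.20),Rt=Rt)
o=get_obs();print(o['q'].round(2))
E
```

```text
time_s: 38.75
eef_pos: [0.6341, 0.0638, 0.2017]
eef_rot: [-0.096, 0.866, 0.427, -0.24]
wrist_force: [0.6, -0.7, 0.2]
opening: 0.603
shift [ -17.1 -122.2   60.7] rot [-0.499  0.192 -0.722] q6 0.6
[-0.05  0.72  1.03 -0.07  1.91  0.6 ]
```

View pics/t38.png

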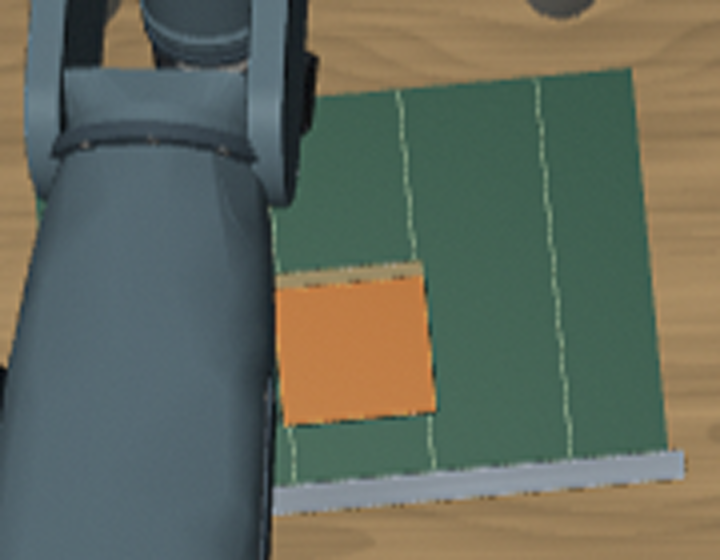

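View pics/s38.png

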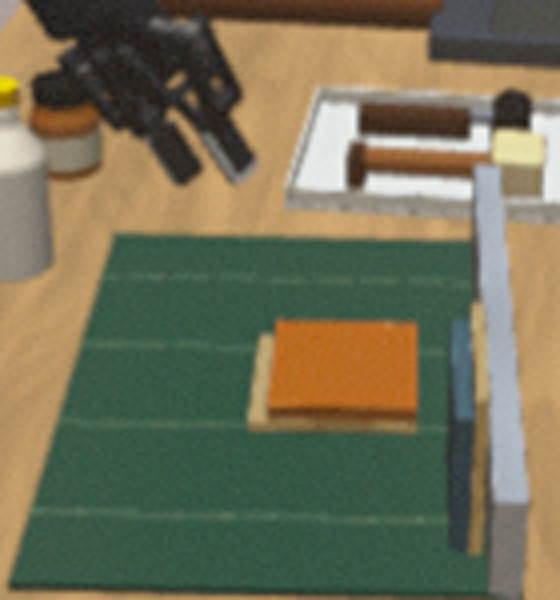

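```bash
python3 - <<'E'
from m import *
for q,z in (((93,467),.104),((215,459),.104),((93,499),.116),((215,491),.116),((93,487),.104)): print(q,(w2b(plane("top",zoom([q]),z)[0])*1000).round(1))
for q in ((283,285),(424,275),(436,410),(287,425)): print(q,(w2b(plane("top",zoom([q]),.026)[0])*1000).round(1))
E
python3 -m jog '[[[0,-20,0],[-0.07,0.03,-0.1],0.6],[[-5,-40,10],[-0.14,0.05,-0.2],0.6],[[-8,-60,20],[-0.2,0.08,-0.3],0.6],[[-10,-80,30],[-0.28,0.1,-0.4],0.6],[[-12,-100,40],[-0.35,0.13,-0.5],0.6],[[-17,-122,50],[-0.42,0.16,-0.6],0.6],[[-17,-122,60],[-0.499,0.192,-0.722],0.6],[[-17,-122,60],[-0.499,0.192,-0.722],0.6],[[-17,-122,60],[-0.499,0.192,-0.722],0.6],[[-17,-122,60],[-0.499,0.192,-0.722],0.6]]'
python3 - <<'E'
from h import *
Rt,u=frame(BA,90);go(b2w(-.1025,.129,.18),Rt=Rt);go(b2w(-.1025,.129,.094),Rt=Rt)
o=get_obs();print(o['q'].round(2))
E
```

```text
(93, 467) [-90.9 182. ]
(215, 459) [-92.8  99.8]
(93, 499) [-112.4  182.1]
(215, 491) [-114.3  100.7]
(93, 487) [-104.3  183.1]
(283, 285) [28.3 46.3]
(424, 275) [ 26.5 -54.7]
(436, 410) [-70.3 -54.6]
(287, 425) [-71.6  52.1]
time_s: 39.68
eef_pos: [0.5109, 0.1235, 0.2007]
eef_rot: [0.0, 0.68, 0.734, -0.001]
wrist_force: [0.2, -1.1, 0.3]
opening: 0.6
shift [ -0.9 -42.9  20.8] rot [-0.001  0.001 -0.004] q6 -0.06
shift [ -0.8 -42.9 106.8] rot [-0.001  0.001 -0.004] q6 -0.06
[ 0.01  0.12  1.77 -0.    1.25 -0.06]
```

```bash
python3 -m jog '[[[-1,-20,5],[0,0,0],0.6],[[-1,-43,15],[0,0,0],0.6],[[-1,-43,30],[0,0,0],0.6],[[-1,-43,60],[0,0,0],0.6],[[-1,-43,85],[0,0,0],0.6],[[-1,-43,100],[0,0,0],0.6],[[-1,-43,105],[0,0,0],0.6],[[-1,-43,105],[0,0,0],0.6],[[-1,-43,105],[0,0,0],0.4],[[-1,-43,105],[0,0,0],0.35],[[-1,-43,105],[0,0,0],0.3],[[-1,-43,105],[0,0,0],0.2],[[-1,-43,105],[0,0,0],0],[[-1,-43,105],[0,0,0],0],[[-1,-43,105],[0,0,0],0],[[-1,-43,105],[0,0,0],0]]'
python3 - <<'E'
from h import *
p,d=big("side","pics/s39.png",(150,110,290,260),4)
o=get_obs();print(o['q'].round(2),w2b(o['eef_pos']))
E
```

```text
time_s: 41.02
eef_pos: [0.4694, 0.1192, 0.0971]
eef_rot: [0.001, 0.68, 0.734, 0.001]
wrist_force: [1.1, 0.2, 6.5]
opening: 0.221
[ 0.    0.17  1.95 -0.    1.02 -0.07] [-0.10125014  0.12877103]
```

View pics/s39.png

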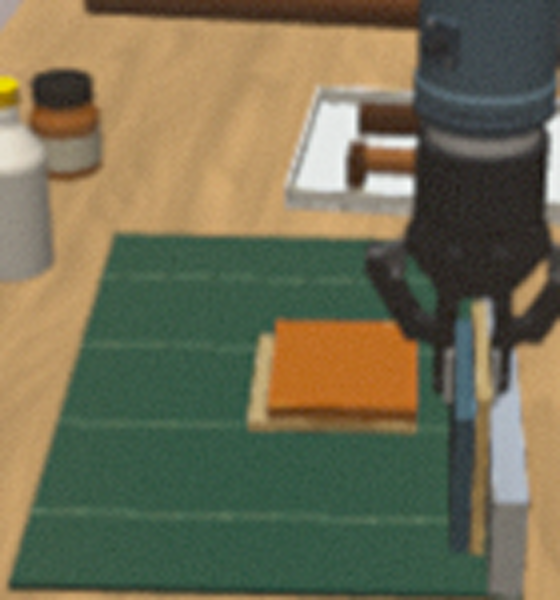

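```bash
python3 -m jog '[[[0,2,-10],[0,0,0],0],[[0,5,-25],[0,0,0],0],[[0,15,-45],[0,0,0],0],[[0,35,-65],[0,0,0],0],[[0,60,-85],[0,0,0],0],[[0,80,-85],[0,0,0],0],[[0,95,-85],[0,0,0],0],[[0,95,-85],[0,0,-0.1],0],[[0,95,-85],[0,0,-0.2],0],[[0,95,-85],[0,0,-0.3],0],[[0,95,-85],[0,0,-0.4],0],[[0,95,-85],[0,0,-0.5],0],[[0,95,-85],[0,0,-0.6],0],[[0,95,-85],[0,0,-0.7],0],[[0,95,-85],[0,0,-0.8],0],[[0,95,-85],[0,0,-0.92],0],[[0,95,-85],[0,0,-1.04],0],[[0,95,-85],[0,0,-1.16],0],[[0,95,-85],[0,0,-1.28],0],[[0,95,-85],[0,0,-1.28],0]]'
python3 - <<'E'
from h import *
p,d=big("side","pics/s40.png",(150,90,290,240),4)
o=get_obs();print(o['q'].round(2),w2b(o['eef_pos']))
E
```

```text
time_s: 42.73
eef_pos: [0.5633, 0.1265, 0.1823]
eef_rot: [0.001, 0.105, 0.994, -0.0]
wrist_force: [0.0, -0.1, -1.5]
opening: 0.222
[ 0.02  0.25  1.66 -0.    1.23 -1.34] [-0.00695387  0.12847921]
```

View pics/s40.png

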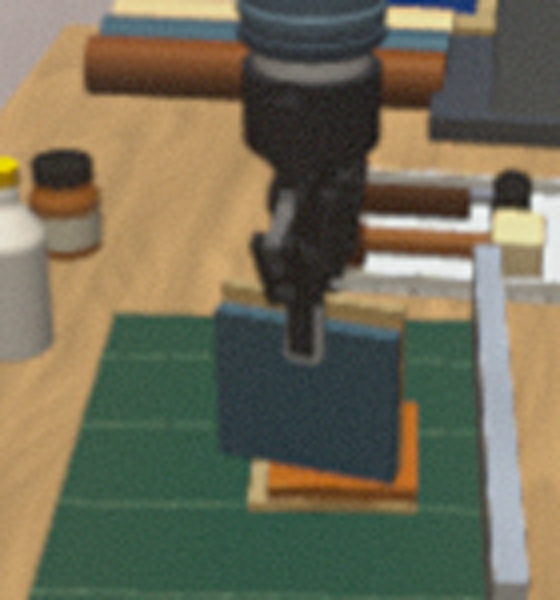

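```bash
python3 -m jog '[[[0,0,0],[0,0,-0.12],0],[[0,0,0],[0,0,-0.24],0],[[0,0,0],[0,0,-0.36],0],[[0,0,0],[0,0,-0.48],0],[[0,0,0],[0,0,-0.6],0],[[0,0,0],[0,0,-0.72],0],[[0,0,0],[0,0,-0.84],0],[[0,0,0],[0,0,-0.96],0],[[0,0,0],[0,0,-1.08],0],[[0,0,0],[0,0,-1.2],0],[[0,0,0],[0,0,-1.32],0],[[0,0,0],[0,0,-1.43],0],[[0,0,0],[0,0,-1.43],0]]'
python3 - <<'E'
from h import *
p,d=big("side","pics/s41.png",(150,90,290,240),4)
o=get_obs();print(o['q'].round(2),w2b(o['eef_pos']))
th=-.35
Rt,u=frame2(th,25)
c=b2w(-.022,.142,0); T=c+.035*u;print(T,w2b(T))
T[2]=.10;go(T,Rt=Rt)
E
```

```text
time_s: 43.87
eef_pos: [0.5631, 0.1265, 0.1823]
eef_rot: [0.0, -0.57, 0.822, -0.001]
wrist_force: [-0.3, 0.2, -2.1]
opening: 0.222
[ 0.02  0.25  1.66 -0.    1.23 -2.76] [-0.00721482  0.12849567]
[0.58020268 0.12676297 0.        ] [0.00980358 0.12738726]
shift [ -6.3 -15.7  82.4] rot [-1.136  0.007 -0.012] q6 -2.76
```

View pics/s41.png

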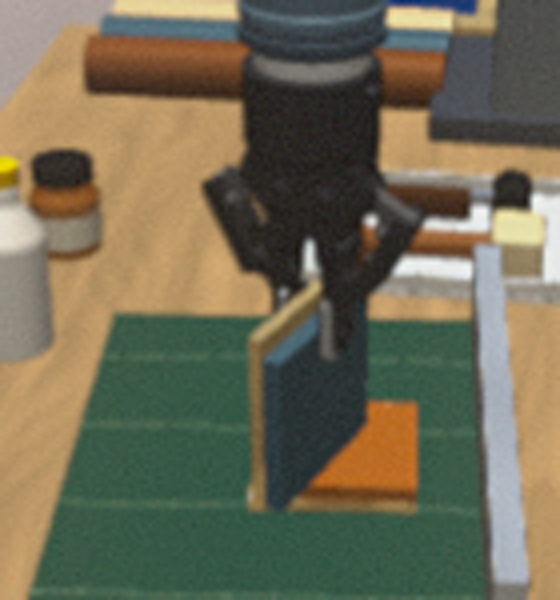

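```bash
python3 -m jog '[[[0,-4,10],[-0.1,0,0],0],[[-2,-8,20],[-0.2,0,0],0],[[-4,-12,30],[-0.3,0,0],0],[[-6,-16,36],[-0.4,0,0],0],[[-6,-16,40],[-0.5,0,0],0],[[-6,-16,45],[-0.6,0,-0.01],0],[[-6,-16,50],[-0.7,0,-0.01],0],[[-6,-16,55],[-0.8,0,-0.01],0],[[-6,-16,60],[-0.9,0,-0.01],0],[[-6,-16,65],[-1.0,0,-0.01],0],[[-6,-16,76],[-1.136,0.007,-0.012],0],[[-6,-16,76],[-1.136,0.007,-0.012],0],[[-6,-16,76],[-1.136,0.007,-0.012],0]]'
python3 - <<'E'
from h import *
p,d=big("side","pics/s42.png",(110,110,290,260),4)
p,d=big("top","pics/t42.png",(165,40,345,220),3)
o=get_obs();print(o['q'].round(2),w2b(o['eef_pos']))
Rt,u=frame2(-.35,25)
T=b2w(-.022,.142,0)+.035*u;T[2]=.056;go(T,Rt=Rt)
E
```

```text
time_s: 45.0
eef_pos: [0.578, 0.1263, 0.1004]
eef_rot: [-0.312, -0.48, 0.691, 0.442]
wrist_force: [0.3, 0.1, -1.8]
opening: 0.225
[-0.1   1.1   0.87  0.29  2.27 -2.84] [0.01062374 0.12706784]
shift [ -0.  -46.4  22.9] rot [-0.005 -0.    -0.001] q6 -2.84
```

View pics/s42.png

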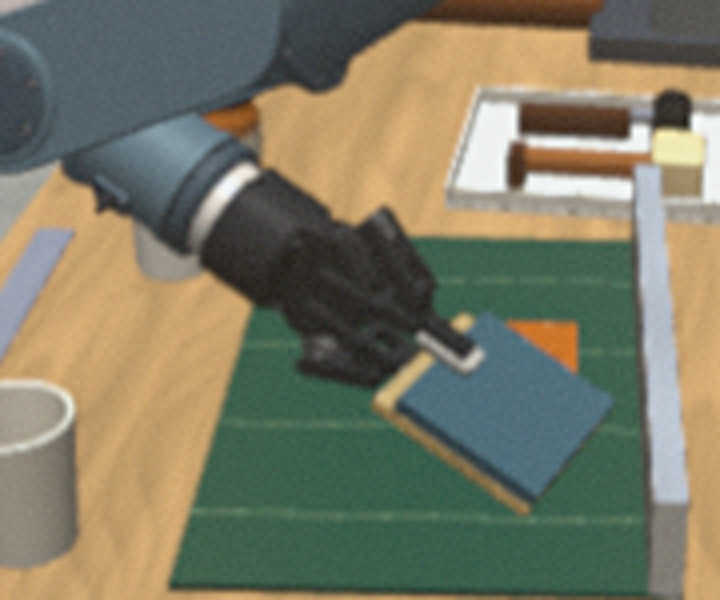

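View pics/t42.png

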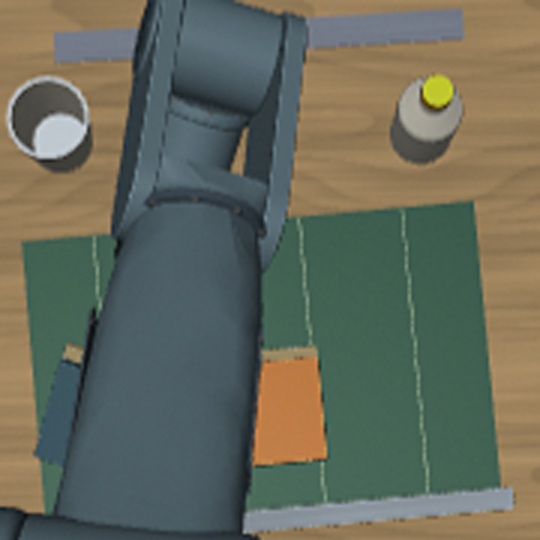

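```bash
python3 -m jog '[[[2,-12,6],[0,0,0],0],[[4,-22,11],[0,0,0],0],[[5,-32,16],[0,0,0],0],[[5,-42,21],[0,0,0],0],[[5,-46,23],[0,0,0],0],[[5,-46,23],[0,0,0],0],[[5,-46,23],[0,0,0],0]]'
python3 - <<'E'
from h import *
o=get_obs();print(o['q'].round(2),w2b(o['eef_pos']))
Rt,u=frame2(-.35,25)
p=o['eef_pos'].copy();p[2]=.052;go(p,Rt=Rt)
E
```

```text
time_s: 45.68
eef_pos: [0.5779, 0.1222, 0.0559]
eef_rot: [-0.308, -0.484, 0.692, 0.439]
wrist_force: [-0.4, -0.4, -2.3]
opening: 0.224
[-0.11  1.17  0.85  0.28  2.22 -2.87] [0.00711623 0.12307475]
shift [-0.  -3.5  1.7] rot [-0.003 -0.001 -0.002] q6 -2.87
```

```bash
python3 -m jog '[[[0,-2,1],[0,0,0],0],[[0,-3,1],[0,0,0],0],[[0,-3,1],[0,0,0],0],[[0,-3,1],[0,0,0],0]]'
python3 - <<'E'
from h import *
p,d=big("side","pics/s43.png",(110,110,290,260),4)
E
```

```text
time_s: 46.02
eef_pos: [0.5784, 0.1222, 0.0536]
eef_rot: [-0.308, -0.484, 0.692, 0.439]
wrist_force: [1.0, 1.3, 2.7]
opening: 0.226
```

View pics/s43.png

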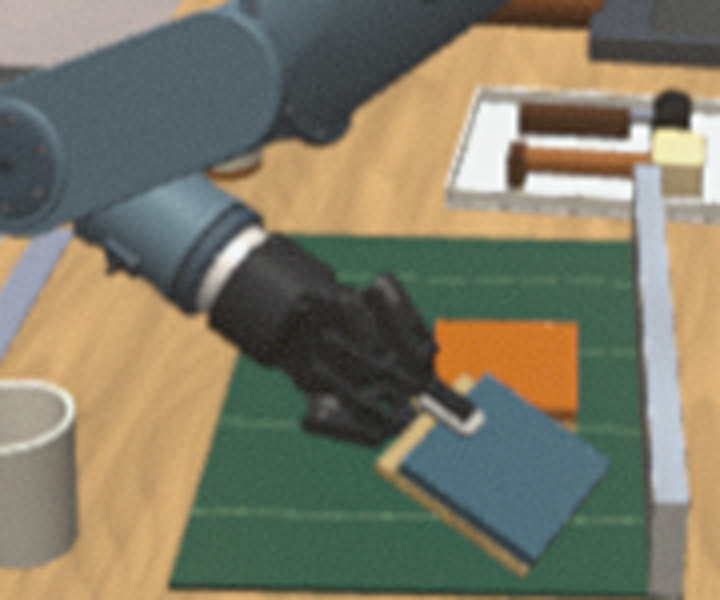

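```bash
python3 -m jog '[[[0,0,0],[0,0,0],0.3],[[0,0,0],[0,0,0],0.35],[[0,0,0],[0,0,0],0.4],[[0,0,0],[0,0,0],0.45],[[0,0,0],[0,0,0],0.5],[[0,0,0],[0,0,0],0.55],[[0,0,0],[0,0,0],0.6],[[0,0,0],[0,0,0],0.6],[[0,-3,2],[0,0,0],0.6],[[0,-3,2],[0,0,0],0.6],[[0,-7,-7],[0,0,0],0.6],[[0,-11,-16],[0,0,0],0.6],[[0,-15,-25],[0,0,0],0.6],[[0,-19,-34],[0,0,0],0.6],[[0,-22,-43],[0,0,0],0.6],[[0,-22,-43],[0,0,0],0.6]]'
python3 - <<'E'
from h import *
p,d=big("side","pics/s44.png",(110,110,290,260),4)
E
```

```text
time_s: 47.4
eef_pos: [0.6247, 0.1049, 0.0519]
eef_rot: [-0.307, -0.484, 0.692, 0.439]
wrist_force: [-0.7, -0.5, 0.6]
opening: 0.6
```

View pics/s44.png

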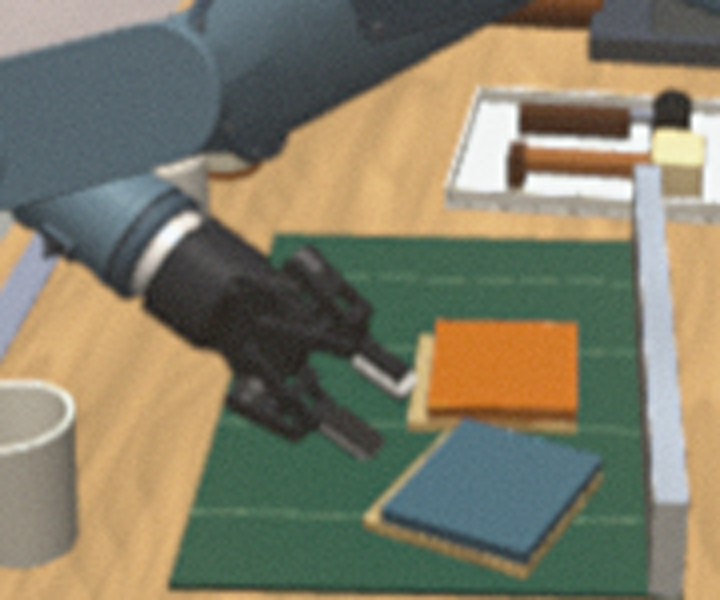

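```bash
python3 -m jog '[[[0,20,-20],[0,0,0],0.6],[[0,50,-35],[0,0,0],0.6],[[0,85,-50],[0,0,0],0.6],[[0,120,-60],[0.1,0,0],0.6],[[0,150,-70],[0.2,0,0],0.6],[[40,150,-70],[0.3,0,0],0.6],[[80,150,-70],[0.4,0,0],0.6],[[120,150,-70],[0.5,0,0],0.6],[[160,150,-70],[0.6,0,0],0.6],[[200,150,-70],[0.7,0,0],0.6],[[230,150,-70],[0.8,0,0],0.6],[[230,150,-70],[0.8,0,0],0.6]]'
python3 - <<'E'
from h import *
o=get_obs();print(o['q'].round(2))
p,d=big("side","pics/s45.png",(90,110,350,300),3)
p,d=big("top","pics/t45.png",(145,40,435,270),2.7)
C=cloud("top",d)
Rt,u=frame2(-.1,90);go([.40,-.15,.30],Rt=Rt)
E
```

```text
time_s: 48.45
eef_pos: [0.5487, -0.0928, 0.2184]
eef_rot: [-0.102, -0.549, 0.82, 0.126]
wrist_force: [-0.1, 0.3, 0.9]
opening: 0.603
[-0.37  0.39  1.44 -0.02  1.64 -3.12]
shift [113.6 137.  -36.7] rot [ 0.332  0.021 -0.285] q6 -3.12
```

View pics/s45.png

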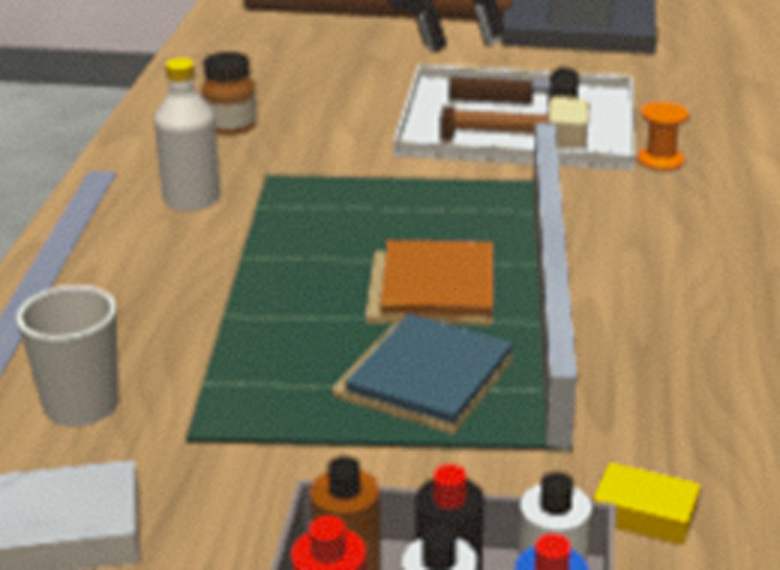

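View pics/t45.png

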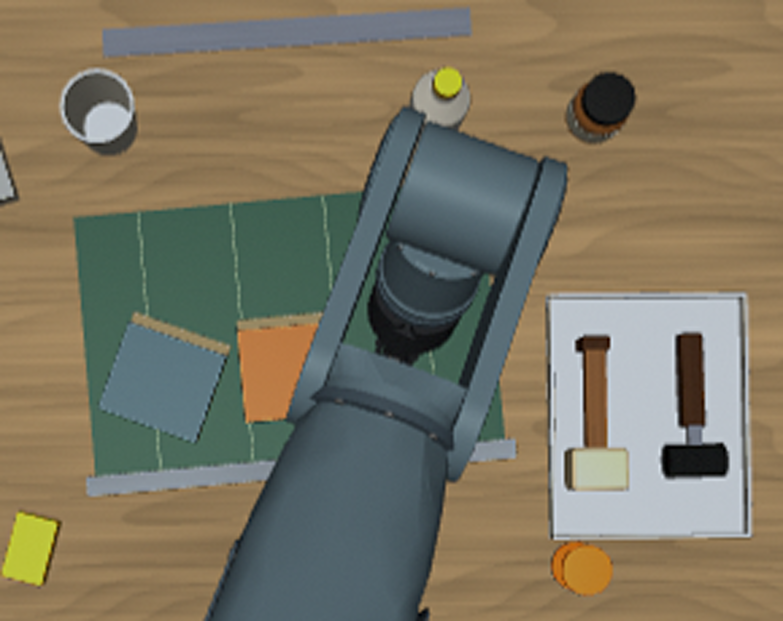

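```bash
python3 - <<'E'
from h import *
print(get_obs()['q'][5])
E
python3 -m jog '[[[0,0,-5],[0,0,0.1],0.6],[[0,0,-10],[0,0,0.2],0.6],[[0,0,-10],[0,0,0.3],0.6],[[0,0,-10],[0,0,0.3],0.6]]'
python3 - <<'E'
from h import *
o=get_obs();print(o['q'].round(3))
p,d=camera("top");C=cloud("top",d)
for zx,zy in ((165,380),(130,400),(205,425),(140,340),(265,370),(265,410),(255,340)):
    u,v=int(zx/2.7+145),int(zy/2.7+40);print((u,v),p[v,u],C[v,u].round(4),(w2b(C[v,u])*1000).round(0))
P=[np.array(q)/2.7+[145,40] for q in ((133,313),(229,350),(196,442),(99,407))]
print([(w2b(x)*1000).round(0) for x in plane("top",P,.024)])
for n,m,z in (('wax',(slice(225,260),slice(140,175)),.025),('spool',(slice(235,265),slice(340,380)),.06)):
    h=cv2.cvtColor(p,cv2.COLOR_RGB2HSV)[m];k=(h[...,1]>150)&(h[...,2]>120);ys,xs=np.nonzero(k)
    b=cv2.boxPoints(cv2.minAreaRect(np.c_[xs+m[1].start,ys+m[0].start].astype(np.float32)));print(n,plane("top",b,z).mean(0))
E
```

```text
-3.1176928631141574
time_s: 48.88
eef_pos: [0.5546, -0.0904, 0.2268]
eef_rot: [-0.122, -0.421, 0.892, 0.113]
wrist_force: [0.9, 0.2, 0.0]
opening: 0.598
[-0.363  0.397  1.408 -0.018  1.669 -2.814]
(206, 180) [ 94 118 127] [0.5509 0.1314 0.0285] [-19. 134.]
(193, 188) [ 95 119 129] [0.5286 0.169  0.0244] [-38. 174.]
(220, 197) [63 91 77] [0.5028 0.0933 0.0055] [-70. 100.]
(196, 165) [ 91 116 126] [0.5942 0.16   0.0264] [ 26. 159.]
(243, 177) [187 122  69] [0.5591 0.026  0.0228] [-19.  29.]
(243, 191) [188 125  71] [0.5188 0.0262 0.0271] [-59.  32.]
(239, 165) [188 123  69] [0.5935 0.0372 0.0244] [16. 37.]
[array([ 53., 162.]), array([ 5., 64.]), array([-89., 108.]), array([-43., 207.])]
wax [0.3737901  0.27645572 0.025     ]
spool [ 0.35238948 -0.29710361  0.06      ]
```

```bash
python3 -c "
from bench import *
print(hand_in())"
```

```text
the job is handed in; nothing more can be done
None
```

The job is done and handed in at about 49 s of the 210 s allowed.

- **Tools:** the hand roller and then the mallet went into the tool tray. The last pictures show both inside it.
- **Lids found:** only the blue-grey lid (a) and the tan lid (c) were present; there was no dark red one (b).
- **Standing:** I gripped each lid by its finger lip, tipped it up and let it go on edge against the fence. Both stood there together, lip on top, before I laid either down.
- **Laying down:** I gripped each one again, turned it about and lowered it flat with the leather up, lid c first.

**Knock during the run:** lid a was moved about 45 mm sideways while I was standing lid c. I measured it again and drew it clear of lid c before tipping it.

**Last checks:**
- Both lids lie flat on the mat, leather up, with the measured tops at about z = 26 mm (scatter of a few mm), as expected.
- Lid a is turned about 0.4 rad. It is wholly on the mat, with its nearest corner about 13 mm from the side edge, and about 10 mm clear of lid c.
- The thread spool and the wax block are within 1 mm of where they started.
- The gripper is open and touching nothing.

One reading came close to a limit: on the way out the last joint read -3.118 against its -3.12 limit. It did not pass it, and I turned it back before handing in. No other check failed or disagreed.

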